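Free the boxed-in game cartridge and tidy the cubby again

TASK

The grey game cartridge at the back of one cubby is shut in by the ceramic elephant and the red dice tower: leaving the cartridge alone for now, move both of them over to the cubby with the phone stand and leave them standing on its floor in front of the stand. Then take the cartridge out, stand it in the empty slot of the clear rack, and after that put the elephant and the dice tower back upright, each exactly where it stood at first. Leave the phone stand and the black console undisturbed, and set everything down rather than dropping it.

Things in the scene. Friction and masses are not known exactly. Their poses are not given: they have to be found in the camera images.
- elephant_center (a point): loose white ceramic elephant, 0.28 kg, 104 mm high, 83 mm long, trunk to -x (47 mm ahead of this point; tail 36 mm behind). This point is half-way up, 52 mm above its feet; z up. Best grip: across the flanks (46 mm apart along y, from x = -8 to +18 mm), 12 to 18 mm above this point. It stands left or right of the dice tower, about 43 mm between them.
- tower_center (a point): loose red plastic dice tower, an open-topped shaft with battlements, 0.16 kg, 104 mm high, 68 mm deep (x), 52 mm wide (y), opening at the foot towards -x. This point is on its axis half-way up, 52 mm above its foot; z up. Best grip: across its width (along y), 20 to 36 mm above this point; the side walls are whole up to 44 mm above it.
- cartridge_center (a point): loose grey plastic game cartridge standing on edge, 0.11 kg, 20 mm thick (x), 100 mm wide (y), 85 mm high (z). This point is its centre, 42.5 mm above its foot. It stands in the home cubby, about 14 mm behind elephant and tower and 34 mm before the back wall. Grip: across its thickness at the middle of its upper edge, 20 to 28 mm above this point.
- cubby_home: wooden cubby in which elephant, dice tower and cartridge stand at first; open top, 184 mm deep (x), 192 mm wide (y), 55 mm high; floor, side and back walls 8 mm thick, low front lip 20 mm high. Origin: centre of its underside, on the table; +x points to its back wall, away from the robot. Four cubbies of this size stand in a row along y in any order.
- cubby_side: cubby to clear things into, same size and axes as the home cubby (origin: centre of its underside, floor 8 mm above). The phone stand is in its back half; the front half has room for elephant and dice tower side by side, centres about 36 mm ahead of the cubby's centre (-x) and 46 mm to either side.
- rack_slot (a point): empty slot of the clear acrylic rack: centre of the slot's floor, 14 mm above the table (the rack stands in a third cubby). The slot runs along y, 120 mm long, 38 mm wide (x), between clear walls 26 mm high above its floor. 75 mm behind it (+x) the rack's other slot holds a twin of the cartridge, which is fixed.
- phone_stand: loose brushed-aluminium phone stand, bystander, 62 mm deep (x), 76 mm wide (y), 90 mm high, leaning back plate; origin at the centre of its foot. Not to be disturbed.
- console: loose black retro game console, bystander, 120 x 150 x 42 mm, in the fourth cubby, which has a hinged flap at its front; origin at the centre of its underside. Not to be disturbed.
Things that resemble listed ones, but are neither listed nor needed, are in the scene too. There is more than one size of the part that bears cartridge_center; the job needs the largest.

How it is judged (in metres and radians):
On the way, in this order (a step that is already met when the one before it is completed fails the run):
1. the elephant and the dice tower both stand upright and released on the floor of the cubby with the phone stand, the cartridge not having been moved (x of elephant_center in the frame of cubby_side between -0.09 and 0.09 m and y of elephant_center in the frame of cubby_side between -0.09 and 0.09 m and z of elephant_center in the frame of cubby_side between 0.048 and 0.078 m and angle between each of elephant, tower's own z axis and vertical below 0.15 rad and linear speed of each of elephant, tower below 0.03 m/s and contact force between each of elephant, tower and the fingers below 0.1 N and x of tower_center in the frame of cubby_side between -0.09 and 0.09 m and y of tower_center in the frame of cubby_side between -0.09 and 0.09 m and z of tower_center in the frame of cubby_side between 0.048 and 0.078 m and distance of cartridge_center from where it was at the start of the episode below 0.015 m), for 0.2 s.
2. the cartridge stands released in the empty slot of the clear rack while the elephant and the tower still stand in the side cubby (horizontal distance between cartridge_center and rack_slot below 0.015 m and z of cartridge_center in the frame of rack_slot between 0.032 and 0.052 m and angle between each of cartridge, elephant, tower's own z axis and vertical below 0.15 rad and angle between the y axis of cartridge_center and the y axis of rack_slot, either way round below 0.25 rad and linear speed of each of cartridge, elephant, tower below 0.03 m/s and contact force between each of cartridge, elephant, tower and the fingers below 0.1 N and x of elephant_center in the frame of cubby_side between -0.09 and 0.09 m and y of elephant_center in the frame of cubby_side between -0.09 and 0.09 m and z of elephant_center in the frame of cubby_side between 0.048 and 0.078 m and x of tower_center in the frame of cubby_side between -0.09 and 0.09 m and y of tower_center in the frame of cubby_side between -0.09 and 0.09 m and z of tower_center in the frame of cubby_side between 0.048 and 0.078 m), for 0.2 s.
At the end, for the whole second after the job is handed in: Cartridge upright on the floor of the empty slot, centre within 15 mm of the slot's, in line within 0.25 rad; elephant and dice tower upright, each within 15 mm of where it stood at the start (upright: within 0.15 rad); all released and at rest (horizontal distance between cartridge_center and rack_slot below 0.015 m and z of cartridge_center in the frame of rack_slot between 0.032 and 0.052 m and angle between each of cartridge, elephant, tower's own z axis and vertical below 0.15 rad and angle between the y axis of cartridge_center and the y axis of rack_slot, either way round below 0.25 rad and linear speed of each of cartridge, elephant, tower below 0.03 m/s and contact force between each of cartridge, elephant, tower and the fingers below 0.1 N and distance of each of elephant_center, tower_center from where it was at the start of the episode below 0.015 m); the robot touches nothing.
It fails at once if the phone stand is moved by more than 20 mm (distance of phone_stand from where it was at the start of the episode above 0.02 m).
It fails at once if the console is moved by more than 20 mm (distance of console from where it was at the start of the episode above 0.02 m).
It fails at once if the elephant is dropped (falls free of the fingers faster than 0.7 m/s, a drop of about 25 mm) (linear speed of elephant above 0.7 m/s and contact force between elephant and the fingers below 0.1 N).
It fails at once if the tower is dropped (falls free of the fingers faster than 0.7 m/s, a drop of about 25 mm) (linear speed of tower above 0.7 m/s and contact force between tower and the fingers below 0.1 N).
It fails at once if the cartridge is dropped (falls free of the fingers faster than 0.7 m/s, a drop of about 25 mm) (linear speed of cartridge above 0.7 m/s and contact force between cartridge and the fingers below 0.1 N).
It also fails if it takes over 128 s, if anything falls off the work surface, if the arm or the gripper's body presses on something with over 40 N, if the wrist force passes 120 N, or if a joint passes its speed limit or range.

ROBOT

A 6-joint arm with a two-finger parallel gripper is mounted at the origin on the work surface. World frame = base frame: x ahead of the robot, y to its left, z up, the work surface at z = 0. Lengths are in mm, angles in rad, forces in N, time in s.
With the tool pointing down it reaches from about 275 to 750 mm from the base axis. Payload 10.2 kg.
Tool frame: the origin (TCP) lies at the very end of the fingers, on their centre line; the grasp point (between the pads) lies behind it (ctrl.grasp_offset is the z of the grasp point in the tool frame, in mm); z points along the fingers, y is the direction in which the jaws open and shut (so a half turn about z gives the same grasp; the last joint's range is limited). The gripper opens to 85 mm and grips with 20 to 120 N. Pads are 22 mm wide; open, the fingers measure 114 mm over their backs; the gripper's body (76 mm by 85 mm) begins 54 mm behind the grasp point. The pads swing forward as they close: fully open they stand 13 mm farther back than shut.
Start: joints at [-1.532, 0.313, 1.498, -0, 1.331, -0.223], TCP at [135.867, -507.121, 231.294] pointing down, gripper open.
Joint ranges: [-2.94, 2.94], [-0.97, 2.17], [0.19, 2.56], [-1.23, 4.37], [0.02, 3.11], [-2.88, 2.88]. Speed limits (rad/s): [2.39, 2.39, 3.01, 3.14, 3.14, 3.14].

INTERFACE

Orientations are given as a unit quaternion [w, x, y, z].
In Python, from rig import ctrl, capture, job gives the robot as it stands. The module is installed in compiled form; this text tells all that it offers.
- The arm moves only by the tool move_arm, never from a script. Its argument "series" is a list of rows, each a list of 7 numbers: the turn, a rotation vector about the tool's x, y, z in rad, then the shift along the tool's x, y, z in cm, then the opening, from 0 (shut) to 1 (fully open). A call has 1 to 5 rows; each row is the pose to reach, as a shift and turn from the pose measured when the call began, along the tool's axes at that moment; what a row does not reach only later rows make up. A row lasts 1/12 s, in which the tool goes at most 41.7 mm and 7.16 degrees, less where a joint would pass 70% of its speed; a pose out of reach is approached as far as the arm can. A call with a gripper value outside its range is refused whole. The fingers move at their own pace and stop on an object; "grip_force" is the grip in N (left out, the last holds). Time passes only in rows, so rows that repeat a pose let the fingers close. It gives the time, the measured TCP pose, the force and the opening at its end, in the units of the state.
- ctrl.sense(): the state, without advancing time (a new reading comes with each control period).
- capture(name): name is "scene" or "top" or "wrist"; returns a dict with "frame" (384x512x3 uint8, red, green, blue), "mtx" (3x3 intrinsics, pixels), "R" (3x3) and "t" (3): a world point X has camera coordinates R X + t. Camera axes: x right, y down, z forward; pixel columns grow to the right and rows downward; lengths in mm; the calibration is good to about 2 mm. The wrist camera is an equidistant fisheye: a pixel r from the principal point sees the ray r / f radians off the axis. A picture is of the moment at which its call begins. There is no depth.
- job.finish_job(): hands the job in, once; it reports no verdict.
The state is a dict: "time_s": time; "joints": joint angles; "dq": joint speeds; "tau": joint torques, N m; "eef_pos": TCP position; "ee_rot": TCP orientation; "force": force on the tool from outside, world axes, zero at the start; "wrist_torque": the same for the moment, N m; "grip_width": opening from 0.0 (shut) to 1.0 (fully open).
Only numpy, scipy, OpenCV 4.12 (cv2) and the standard library are available. Lean on these libraries where they do the work, as an engineer would, in place of code of your own. Each camera call takes 0.05 s, during which the arm holds its last target.

## Working session

There is one attempt and no reset: what is moved stays moved. The work goes in short steps, Python scripts to look and compute and a tool call to move; the robot and the scene stay as the last step left them, time stands still between calls to the robot, and variables do not carry over. Pictures are saved under pics/ and viewed, and the job is handed in when it is done.

Besides the shell and the picture viewer there is one more tool, called after "Emit:" by a JSON object that holds its "method" and its "body", one argument or row to a line. move_arm: Moves the arm, as the interface text tells. Its arguments: {"type":"object","properties":{"series":{"type":"array","items":{"type":"array","items":{"type":"number"}}},"grip_force":{"type":"number"}},"required":["series"]}

```bash
mkdir -p pics; ls; python3 - <<'E'
from rig import ctrl,capture,job
import cv2
print(ctrl.sense()); print(ctrl.grasp_offset)
for n in ["scene","top","wrist"]:
    c=capture(n); cv2.imwrite(f"pics/{n}0.png",cv2.cvtColor(c["frame"],cv2.COLOR_RGB2BGR)); print(n,c["mtx"].tolist(),c["R"].tolist(),c["t"].tolist())
E
```

```text
pics
{'time_s': 0.0, 'joints': array([-1.53239297e+00,  3.13478625e-01,  1.49841751e+00, -1.86880397e-05,
        1.33100134e+00, -2.23427996e-01]), 'dq': array([-1.78282968e-03, -2.28946789e-03, -2.95144722e-04, -4.76773393e-04,
       -5.30369786e-04,  8.02000390e-05]), 'tau': array([ 1.87011829e-03, -4.12257457e+01, -2.59741545e+01, -8.43640260e-05,
        4.12702560e-03, -4.14725389e-05]), 'eef_pos': array([ 135.85582088, -506.85860729,  230.72779604]), 'ee_rot': array([-6.50460328e-04,  9.91442274e-01,  1.30544215e-01,  5.12336750e-05]), 'force': array([ 0.15693033, -0.62732419, -0.26872889]), 'wrist_torque': array([-0.05001166,  0.01673217, -0.01154875]), 'grip_width': 1.0012595419047021}
-18.700000000000003
scene [[438.47735261564924, 0.0, 265.2534752762096], [0.0, 438.47735261564924, 196.37574369097493], [0.0, 0.0, 1.0]] [[-0.2934556407167064, 0.9559682523907931, 0.0029133061013020406], [0.7305442864394267, 0.2262202744976276, -0.6443053879620493], [-0.6165945446419844, -0.186946751314674, -0.7647627603973884]] [155.95586429952593, -364.6864097050823, 1605.838242873809]
top [[428.1590979664825, 0.0, 253.9741183149243], [0.0, 428.1590979664825, 192.99298265230817], [0.0, 0.0, 1.0]] [[-0.003091706905784463, -0.9999146562762354, 0.012693364896146196], [-0.991596874349667, 0.001423854273983104, -0.1293584609485484], [0.12932934751393196, -0.012986639403034635, -0.9915166499200286]] [5.68405197966339, 559.7544404200754, 969.2064377703388]
wrist [[297.3186396354542, 0.0, 257.3431350886124], [0.0, 297.3186396354542, 193.76446544327246], [0.0, 0.0, 1.0]] [[0.2590622506697279, -0.9658601170806734, -0.0009922251987322817], [-0.9211616033677259, -0.24738188995337865, 0.3004388473618171], [-0.2904273588333887, -0.07691836423120502, -0.9538005632652246]] [-523.5321455711563, -39.147370790186535, 380.6790118784929]
```

View pics/scene0.png

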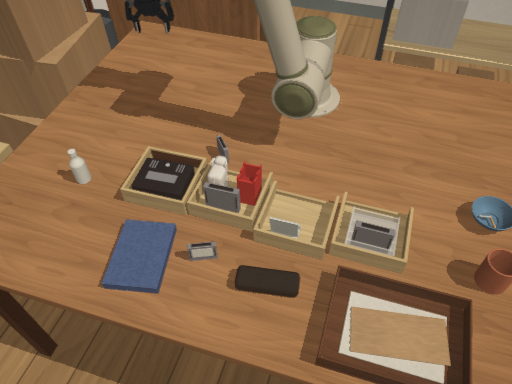

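View pics/top0.png

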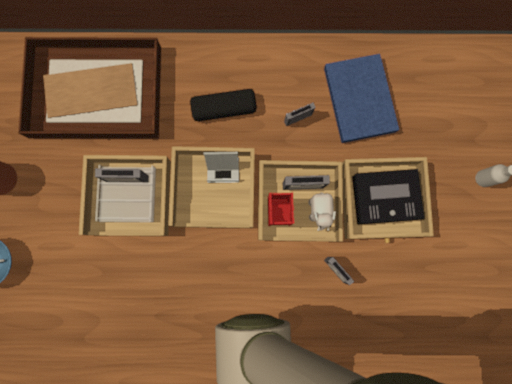

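View pics/wrist0.png

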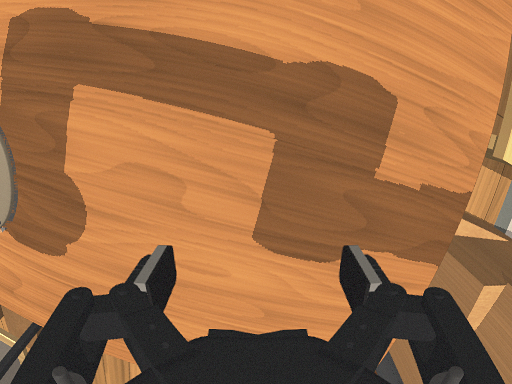

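```bash
cat > h.py <<'E'
import numpy as np, cv2
from rig import ctrl,capture,job
def back(c,u,v,z,cam=None):
    K=c["mtx"];R=np.array(c["R"]);t=np.array(c["t"])
    x=(u-K[0][2])/K[0][0]; y=(v-K[1][2])/K[1][1]
    if cam=="wrist":
        r=np.hypot(x,y); s=np.sin(r)/r if r>1e-9 else 1; d=np.array([x*s,y*s,np.cos(r)])
    else: d=np.array([x,y,1.])
    d=R.T@d; o=-R.T@t
    return o+d*(z-o[2])/d[2]
def proj(c,X,cam=None):
    K=c["mtx"];p=np.array(c["R"])@np.array(X,float)+np.array(c["t"])
    if cam=="wrist":
        h=np.hypot(p[0],p[1]);r=np.arctan2(h,p[2]);q=p[:2]/h*r
    else: q=p[:2]/p[2]
    return K[0][0]*q[0]+K[0][2],K[1][1]*q[1]+K[1][2]
def crop(c,name,x0,y0,x1,y1,s,grid=20,marks=()):
    im=cv2.cvtColor(c["frame"],cv2.COLOR_RGB2BGR)[y0:y1,x0:x1]
    im=cv2.resize(im,None,fx=s,fy=s,interpolation=cv2.INTER_CUBIC)
    if grid:
        for g in range((x0//grid+1)*grid,x1,grid):
            cv2.line(im,((g-x0)*s,0),((g-x0)*s,6),(0,255,0),1);cv2.putText(im,str(g),((g-x0)*s-10,18),0,.4,(0,255,0),1)
        for g in range((y0//grid+1)*grid,y1,grid):
            cv2.line(im,(0,(g-y0)*s),(6,(g-y0)*s),(0,255,0),1);cv2.putText(im,str(g),(8,(g-y0)*s+4),0,.4,(0,255,0),1)
    for u,v in marks: cv2.circle(im,(int((u+.5-x0)*s),int((v+.5-y0)*s)),3,(255,0,255),1)
    cv2.imwrite(f"pics/{name}.png",im)
def q2R(q):
    from scipy.spatial.transform import Rotation as Ro
    return Ro.from_quat([q[1],q[2],q[3],q[0]]).as_matrix()
E
python3 - <<'E'
from h import *
c=capture("top")
crop(c,"t1",250,150,350,250,6)
crop(c,"t2",75,140,265,245,4)
c=capture("scene"); crop(c,"s1",180,140,340,260,5)
E
```

```text
(no output)
```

View pics/t1.png

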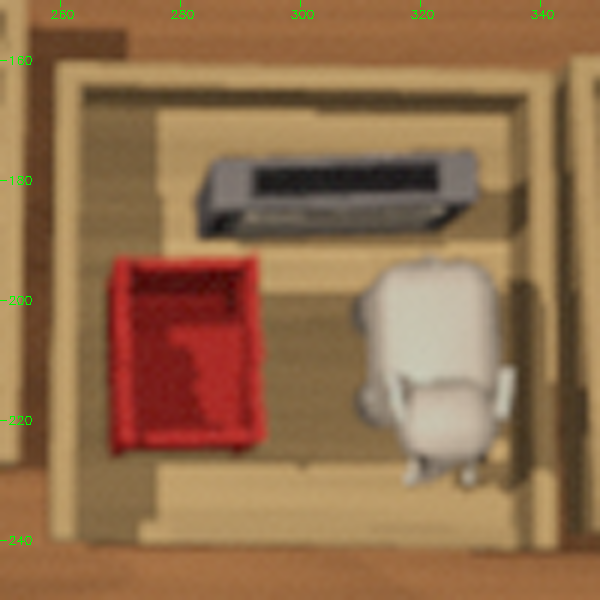

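View pics/t2.png

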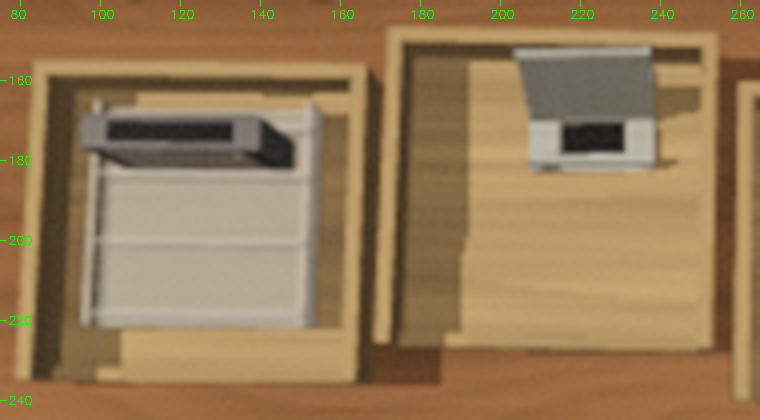

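View pics/s1.png

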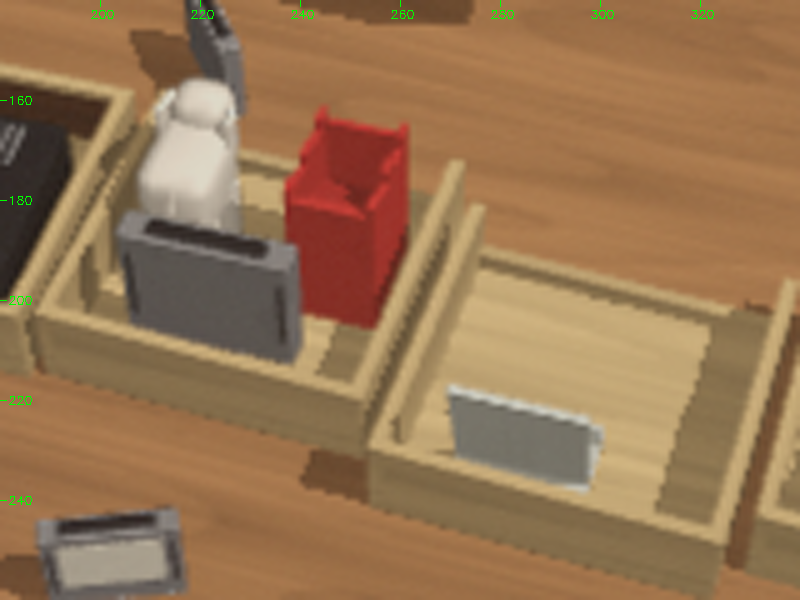

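```bash
python3 - <<'E'
from h import *
np.set_printoptions(precision=1,suppress=True)
c=capture("top"); s=capture("scene")
print("campos",-np.array(c["R"]).T@c["t"])
def T(x0,y0,sc,X,Y,z,cc=c): return back(cc,x0+(X+.5)/sc-.5,y0+(Y+.5)/sc-.5,z)[:2]
h=lambda X,Y,z:T(250,150,6,X,Y,z)
g=lambda X,Y,z:T(75,140,4,X,Y,z)
ss=lambda X,Y,z:T(180,140,5,X,Y,z,s)
print("home",[h(*p,55) for p in [(55,65),(555,70),(552,548),(52,540)]])
print("cart top",[h(*p,93) for p in [(213,157),(477,153),(475,197),(210,205)]])
print("tower top",[h(*p,112) for p in [(112,258),(258,258),(265,445),(112,452)]])
print("eleph z75",[h(*p,75) for p in [(370,330),(498,330)]],"tail z80",h(432,260,80),"trunk z40",h(440,485,30),h(440,485,60))
print("rack cubby",[g(*p,55) for p in [(35,65),(367,65),(357,382),(16,378)]])
print("side cubby",[g(*p,55) for p in [(388,28),(717,34),(714,350),(374,346)]])
print("rack walls z40",[g(*p,40) for p in [(90,180),(305,180),(92,240),(308,242),(85,315),(305,315),(85,326),(310,326)]])
print("twin top z99",[g(*p,99) for p in [(83,115),(262,115),(262,150),(83,150)]])
print("stand",[g(*p,8) for p in [(529,170),(655,170)]],[g(*p,98) for p in [(515,50),(652,48)]])
print("scene cart",[ss(*p,93) for p in [(120,215),(300,247),(295,265),(122,232)]])
print("scene tower",[ss(*p,112) for p in [(288,182),(372,207),(408,128),(320,115)]])
E
```

```text
campos [ 429.7   17.5 1033.3]
home [array([633.8,  -6.7]), array([ 631.7, -201.2]), array([ 447. , -194.5]), array([450.5,  -4.7])]
cart top [array([591. , -64.3]), array([ 592.4, -162.6]), array([ 575.9, -161.5]), array([573., -63.])]
tower top [array([550.7, -25.6]), array([550.7, -78.5]), array([483., -80.]), array([480.6, -25.1])]
eleph z75 [array([ 528.2, -124.1]), array([ 528.1, -172.3])] tail z80 [ 554.  -147.2] trunk z40 [ 472.  -156.8] [ 470.7 -151.6]
rack cubby [array([644.7, 400. ]), array([644.6, 208. ]), array([461.2, 209.4]), array([464., 402.])]
side cubby [array([666.6, 196.4]), array([663. ,   4.6]), array([478.8,   6.8]), array([481.6, 200.3])]
rack walls z40 [array([579.5, 370.6]), array([579.4, 245.5]), array([544.3, 367.9]), array([542.9, 242.8]), array([500.7, 370. ]), array([500.4, 243.3]), array([494.3, 369.8]), array([494. , 240.3])]
twin top z99 [array([606.9, 355.1]), array([606.8, 256.7]), array([587.2, 256.1]), array([587.3, 354.2])]
stand [array([590.1, 117.9]), array([590.1,  41.7])] [array([643.7, 117.7]), array([644.8,  41.4])]
scene cart [array([ 579.8, -163.1]), array([572.5, -60.7]), array([585.5, -59. ]), array([ 591.1, -157.3])]
scene tower [array([545.4, -76.3]), array([549.3, -26.7]), array([486.8, -25.9]), array([491.7, -76.1])]
```

The pictures give the layout. From left to right in the top view (+y to −y) the cubbies are the rack cubby (123,195), the phone stand cubby (213,188), the home cubby (300,202) and the console cubby (389,197).

Cartridge candidates in the top view are:
- home cubby at (306,182)
- rack twin at (122,174)
- small one on the table behind at (300,115)
- small one on the table in front at (340,270)

The enlarged crop t1 confirms that the one meant is in the home cubby. It measures about 98 mm wide, so it is the full-size one, and it stands behind the tower (281,209) and the elephant (322,210).

Measured positions (x, y in mm):

| Thing | Position |
|---|---|
| tower | (517,−52) |
| elephant | (518,−148) |
| cartridge | (582,−112) |
| side cubby centre | (572,102) |
| rack slot | (522,306) |

```bash
cat >> h.py <<'E'
def go(x,y,z,yaw=0.0):
    from scipy.spatial.transform import Rotation as Ro
    s=ctrl.sense(); R=q2R(s["ee_rot"]); p=s["eef_pos"]
    Rt=np.column_stack([[np.cos(yaw),np.sin(yaw),0],[np.sin(yaw),-np.cos(yaw),0],[0,0,-1]])
    rv=Ro.from_matrix(R.T@Rt).as_rotvec(); d=R.T@(np.array([x,y,z])-p)/10
    print("t%.2f"%s["time_s"],"pos",np.round(p,1),"yaw %.3f"%np.arctan2(R[1,0],R[0,0]),"F",np.round(s["force"],1),"w %.3f"%s["grip_width"],"off",ctrl.grasp_offset,"| rv",np.round(rv,3),"shift cm",np.round(d,2))
E
python3 -c "
from h import *
go(517,-52,200)"
```

```text
t0.35 pos [ 135.8 -507.1  231.2] yaw 0.262 F [ 0.2 -1.5 -0. ] w 0.998 off -18.700000000000003 | rv [-0.    -0.     0.262] shift cm [ 48.59 -34.09   3.13]
```

Emit:
{"method": "move_arm", "body": {
  "series": [
    [0,0,0.26,48.6,-34.1,3.1,0.9],
    [0,0,0.26,48.6,-34.1,3.1,0.9],
    [0,0,0.26,48.6,-34.1,3.1,0.9],
    [0,0,0.26,48.6,-34.1,3.1,0.9],
    [0,0,0.26,48.6,-34.1,3.1,0.9]
  ],
  "grip_force": 40
}}

```text
time_s: 0.77
eef_pos: [269.4, -346.9, 220.5]
ee_rot: [-0.0, 1.0, 0.001, 0.0]
force: [1.8, -1.3, -1.0]
grip_width: 0.9
```

```bash
python3 -c "
from h import *
go(517,-52,200)"
```

```text
t0.77 pos [ 269.4 -346.9  220.5] yaw 0.001 F [ 1.8 -1.3 -1. ] w 0.900 off -18.700000000000003 | rv [-0.    -0.     0.001] shift cm [ 24.79 -29.46   2.05]
```

Emit:
{"method": "move_arm", "body": {
  "series": [
    [0,0,0,24.8,-29.5,2.0,0.9],
    [0,0,0,24.8,-29.5,2.0,0.9],
    [0,0,0,24.8,-29.5,2.0,0.9],
    [0,0,0,24.8,-29.5,2.0,0.9],
    [0,0,0,24.8,-29.5,2.0,0.9]
  ]
}}

```text
time_s: 1.18
eef_pos: [403.1, -187.2, 209.9]
ee_rot: [0.0, 1.0, 0.0, 0.0]
force: [0.9, -1.5, -0.3]
grip_width: 0.898
```

```bash
python3 -c "
from h import *
go(517,-52,200)"
```

```text
t1.18 pos [ 403.1 -187.2  209.9] yaw 0.001 F [ 0.9 -1.5 -0.3] w 0.898 off -18.700000000000003 | rv [ 0.    -0.001  0.001] shift cm [ 11.4  -13.51   0.99]
```

Emit:
{"method": "move_arm", "body": {
  "series": [
    [0,0,0,11.4,-13.5,1.0,0.9],
    [0,0,0,11.4,-13.5,1.0,0.9],
    [0,0,0,11.4,-13.5,1.0,0.9],
    [0,0,0,11.4,-13.5,1.0,0.9],
    [0,0,0,11.4,-13.5,1.0,0.9]
  ]
}}

```text
time_s: 1.6
eef_pos: [519.0, -48.1, 199.4]
ee_rot: [-0.0, 1.0, 0.002, 0.0]
force: [0.8, 0.9, -0.9]
grip_width: 0.9
```

```bash
python3 - <<'E'
from h import *
go(517,-52,200)
c=capture("wrist"); crop(c,"w1",0,0,512,384,1,50)
go(517,-52,200)
import pickle; pickle.dump(c,open("w1.pkl","wb"))
E
```

```text
t1.60 pos [519.  -48.1 199.4] yaw 0.005 F [ 0.8  0.9 -0.9] w 0.900 off -18.700000000000003 | rv [-0.001 -0.001  0.005] shift cm [-0.2   0.39 -0.06]
t1.65 pos [518.9 -48.4 199.3] yaw 0.005 F [-0.2  1.2 -0.7] w 0.904 off -18.700000000000003 | rv [-0.001 -0.001  0.005] shift cm [-0.19  0.35 -0.07]
```

View pics/w1.png

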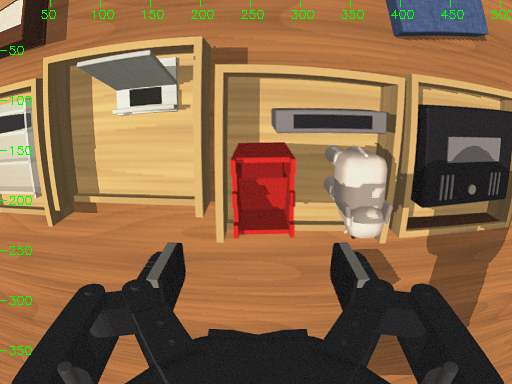

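```bash
python3 - <<'E'
from h import *
import pickle; c=pickle.load(open("w1.pkl","rb"))
crop(c,"w1a",205,90,415,250,3)
E
```

```text
(no output)
```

View pics/w1a.png

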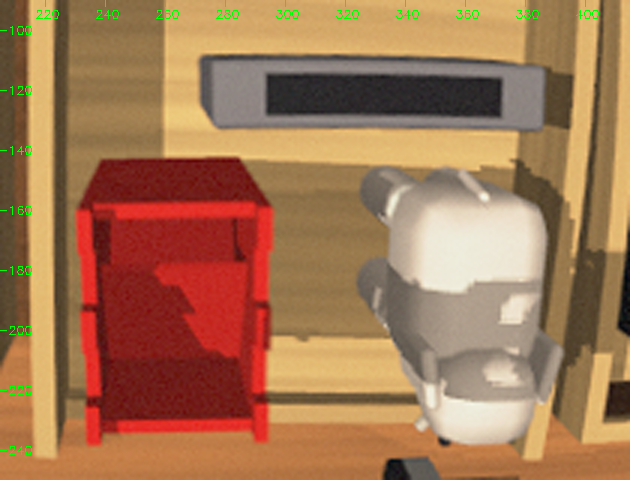

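```bash
python3 - <<'E'
from h import *
np.set_printoptions(precision=1,suppress=True)
import pickle; c=pickle.load(open("w1.pkl","rb"))
print("cam",-np.array(c["R"]).T@c["t"])
w=lambda X,Y,z:back(c,205+(X+.5)/3-.5,90+(Y+.5)/3-.5,z,"wrist")[:2]
print("tower",[w(*p,112) for p in [(78,208),(272,208),(267,440),(87,443)]],"foot",[w(*p,8) for p in [(100,158),(240,158)]])
print("cart",[w(*p,93) for p in [(203,58),(543,66),(543,130),(215,128)]])
print("ele flanks z75",[w(*p,75) for p in [(390,270),(545,270)]],"flanks z80",[w(*p,80) for p in [(390,270),(545,270)]])
print("home",[w(*p,55) for p in [(33,480-20),(580,0)]])
E
```

```text
cam [595.8 -46.7 343. ]
tower [array([551.9, -25.7]), array([552.3, -76.9]), array([484.8, -78.5]), array([483.7, -26.7])] foot [array([551.5, -24.9]), array([551.8, -77.8])]
cart [array([591.1, -59.1]), array([ 593.8, -160. ]), array([ 574.7, -161.3]), array([571.4, -62.7])]
ele flanks z75 [array([ 526. , -120.6]), array([ 526.9, -175.1])] flanks z80 [array([ 527.3, -119.2]), array([ 528.2, -172.7])]
home [array([448.9,  -1.9]), array([ 617.7, -190.5])]
```

Wrist picture w1: the tower top is centred at (264,203), cartridge top edge at (331,121), elephant at (360,192). These give tower (518,−52), cartridge (582,−111) and elephant y −148, which agrees with the top view. Now I descend on the tower.

Emit:
{"method": "move_arm", "body": {
  "series": [
    [0,0,0,-0.1,0.36,3.0,0.9],
    [0,0,0,-0.1,0.36,6.0,0.9],
    [0,0,0,-0.1,0.36,9.0,0.9],
    [0,0,0,-0.1,0.36,11.5,0.9],
    [0,0,0,-0.1,0.36,12.5,0.9]
  ]
}}

```text
time_s: 2.07
eef_pos: [516.1, -52.2, 71.4]
ee_rot: [-0.001, 1.0, 0.002, -0.002]
force: [-0.0, -0.9, 0.3]
grip_width: 0.898
```

Emit:
{"method": "move_arm", "body": {
  "series": [
    [0,0,0,0,0,0.9,0.9],
    [0,0,0,0,0,0.9,0.9],
    [0,0,0,0,0,0.9,0.9]
  ]
}}

```text
time_s: 2.32
eef_pos: [516.3, -52.6, 63.1]
ee_rot: [-0.001, 1.0, 0.002, -0.002]
force: [0.1, -0.5, 0.1]
grip_width: 0.897
```

```bash
python3 - <<'E'
from h import *
go(518,-52,67)
c=capture("wrist"); crop(c,"w2",100,60,420,300,2,20)
E
```

```text
t2.32 pos [516.3 -52.6  63.1] yaw 0.004 F [ 0.1 -0.5  0.1] w 0.897 off -18.700000000000003 | rv [-0.002  0.003  0.004] shift cm [ 0.17 -0.06 -0.39]
```

View pics/w2.png

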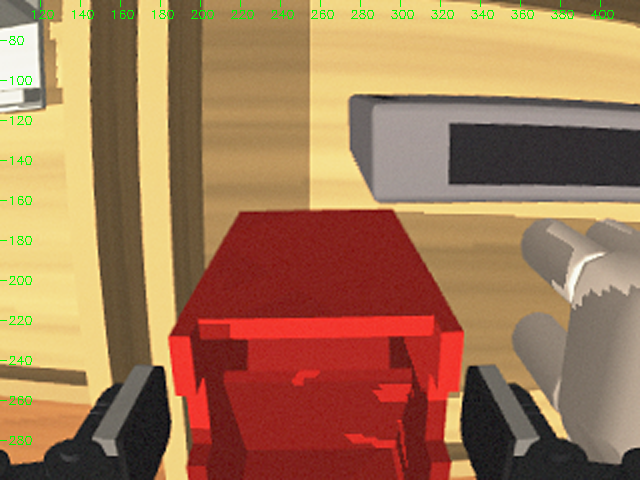

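The fingers straddle the tower evenly, left pad at (168,250) and right pad at (348,250). Closing.

Emit:
{"method": "move_arm", "body": {
  "series": [
    [0,0,0,0.15,0,-0.4,0.9],
    [0,0,0,0.15,0,-0.4,0.5],
    [0,0,0,0.15,0,-0.4,0.3],
    [0,0,0,0.15,0,-0.4,0.3],
    [0,0,0,0.15,0,-0.4,0.3]
  ]
}}

```text
time_s: 2.78
eef_pos: [518.7, -52.8, 68.6]
ee_rot: [-0.0, 1.0, 0.002, -0.0]
force: [-1.3, -1.1, 7.0]
grip_width: 0.603
```

Emit:
{"method": "move_arm", "body": {
  "series": [
    [0,0,0,0,0,0,0.3],
    [0,0,0,0,0,0,0.3],
    [0,0,0,0,0,0,0.3],
    [0,0,0,0,0,-0.5,0.3],
    [0,0,0,0,0,-1.0,0.3]
  ]
}}

```text
time_s: 3.2
eef_pos: [518.5, -52.7, 78.7]
ee_rot: [-0.0, 1.0, 0.002, -0.001]
force: [-0.4, -0.2, -2.4]
grip_width: 0.604
```

```bash
python3 - <<'E'
from h import *
go(536,148,160)
E
```

```text
t3.20 pos [518.5 -52.7  78.7] yaw 0.005 F [-0.4 -0.2 -2.4] w 0.604 off -18.700000000000003 | rv [-0.001  0.002  0.005] shift cm [  1.83 -20.07  -8.12]
```

Emit:
{"method": "move_arm", "body": {
  "series": [
    [0,0,0,0,0,-3,0.3],
    [0,0,0,0,0,-6,0.3],
    [0,0,0,0.5,-2.5,-8.1,0.3],
    [0,0,0,1.0,-6,-8.1,0.3],
    [0,0,0,1.5,-10,-8.1,0.3]
  ]
}}

```text
time_s: 3.62
eef_pos: [533.9, 47.5, 161.7]
ee_rot: [-0.0, 1.0, 0.001, 0.001]
force: [1.6, -0.3, -1.6]
grip_width: 0.606
```

```bash
python3 - <<'E'
from h import *
go(536,148,160)
E
```

```text
t3.62 pos [533.9  47.5 161.7] yaw 0.002 F [ 1.6 -0.3 -1.6] w 0.606 off -18.700000000000003 | rv [-0.    -0.002  0.002] shift cm [  0.23 -10.05   0.17]
```

Emit:
{"method": "move_arm", "body": {
  "series": [
    [0,0,0,0.2,-4,0.2,0.3],
    [0,0,0,0.2,-7.5,0.2,0.3],
    [0,0,0,0.2,-10,0.2,0.3],
    [0,0,0,0.2,-10,0.2,0.3],
    [0,0,0,0.2,-10,2,0.3]
  ]
}}

```text
time_s: 4.03
eef_pos: [537.1, 149.0, 144.6]
ee_rot: [-0.0, 1.0, 0.002, 0.004]
force: [0.1, -0.1, -0.9]
grip_width: 0.601
```

```bash
python3 - <<'E'
from h import *
go(536,148,69)
c=capture("wrist"); crop(c,"w3",60,0,460,300,2,20)
E
```

```text
t4.03 pos [537.1 149.  144.6] yaw 0.005 F [ 0.1 -0.1 -0.9] w 0.601 off -18.700000000000003 | rv [-0.001 -0.008  0.005] shift cm [-0.17  0.1   7.56]
```

View pics/w3.png

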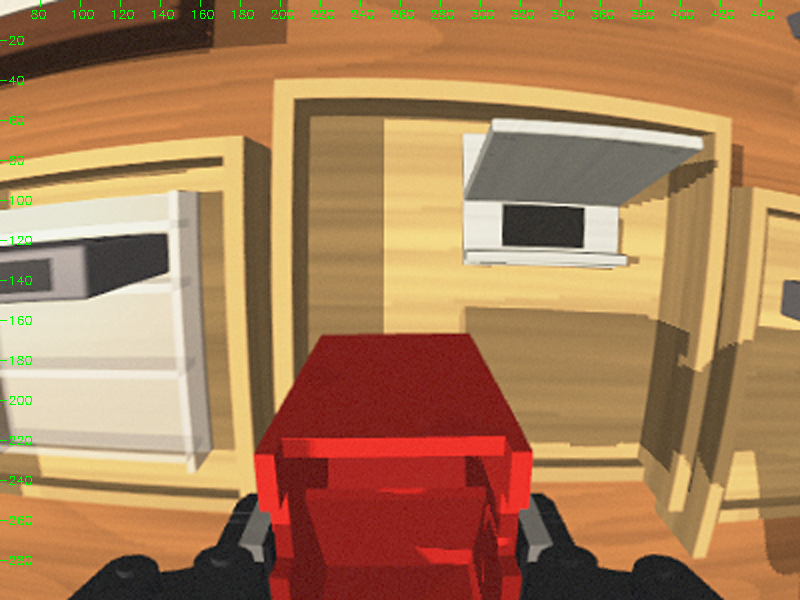

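Wrist picture w3: the tower hangs over the left front of the side cubby. Its left wall at (200,190) and the stand at (345,120) are both clear. Lowering.

Emit:
{"method": "move_arm", "body": {
  "series": [
    [0,0,0,-0.1,0.1,2,0.3],
    [0,0,0,-0.1,0.1,4,0.3],
    [0,0,0,-0.1,0.1,6,0.3],
    [0,0,0,-0.1,0.1,6.8,0.3],
    [0,0,0,-0.1,0.1,6.8,0.3]
  ]
}}

```text
time_s: 4.5
eef_pos: [533.1, 146.4, 70.4]
ee_rot: [0.0, 1.0, 0.001, -0.002]
force: [0.5, -0.0, -1.7]
grip_width: 0.605
```

```bash
python3 - <<'E'
from h import *
go(536,148,69)
E
```

```text
t4.50 pos [533.1 146.4  70.4] yaw 0.003 F [ 0.5 -0.  -1.7] w 0.605 off -18.700000000000003 | rv [0.    0.003 0.003] shift cm [ 0.29 -0.16  0.14]
```

Emit:
{"method": "move_arm", "body": {
  "series": [
    [0,0,0,0.2,0,0.1,0.3],
    [0,0,0,0.2,0,0.2,0.3],
    [0,0,0,0.2,0,0.2,0.3]
  ]
}}

```text
time_s: 4.75
eef_pos: [535.7, 146.3, 69.2]
ee_rot: [0.0, 1.0, 0.001, -0.001]
force: [0.5, -0.2, -3.3]
grip_width: 0.605
```

```bash
python3 - <<'E'
from h import *
go(536,148,69)
E
```

```text
t4.75 pos [535.7 146.3  69.2] yaw 0.003 F [ 0.5 -0.2 -3.3] w 0.605 off -18.700000000000003 | rv [0.    0.002 0.003] shift cm [ 0.03 -0.17  0.02]
```

Emit:
{"method": "move_arm", "body": {
  "series": [
    [0,0,0,0,0,0.1,0.3],
    [0,0,0,0,0,0.2,0.3],
    [0,0,0,0,0,0.2,0.3]
  ]
}}

```text
time_s: 5.0
eef_pos: [536.2, 146.2, 68.6]
ee_rot: [0.0, 1.0, 0.001, -0.0]
force: [-2.5, -1.5, 7.3]
grip_width: 0.601
```

Floor contact (Fz +7 N). Releasing.

Emit:
{"method": "move_arm", "body": {
  "series": [
    [0,0,0,0,0,-0.05,0.7],
    [0,0,0,0,0,-0.05,0.85],
    [0,0,0,0,0,-0.05,0.85],
    [0,0,0,0,0,-2,0.85],
    [0,0,0,0,0,-5,0.85]
  ]
}}

```text
time_s: 5.42
eef_pos: [534.7, 146.2, 116.8]
ee_rot: [0.0, 1.0, 0.001, -0.003]
force: [0.2, -0.5, -0.3]
grip_width: 0.853
```

Emit:
{"method": "move_arm", "body": {
  "series": [
    [0,0,0,0,0,-3,0.85],
    [0,0,0,0,0,-6,0.85],
    [0,0,0,-0.3,4,-7,0.85],
    [0,0,0,-0.6,8,-7,0.85],
    [0,0,0,-0.8,12,-7,0.85]
  ]
}}

```text
time_s: 5.83
eef_pos: [527.3, 25.1, 187.8]
ee_rot: [0.0, 1.0, 0.002, -0.002]
force: [1.5, 0.4, -0.7]
grip_width: 0.85
```

```bash
python3 - <<'E'
from h import *
go(523,-148,140)
E
```

```text
t5.83 pos [527.3  25.1 187.8] yaw 0.004 F [ 1.5  0.4 -0.7] w 0.850 off -18.700000000000003 | rv [0.001 0.004 0.004] shift cm [-0.48 17.31  4.8 ]
```

Emit:
{"method": "move_arm", "body": {
  "series": [
    [0,0,0,-0.4,4,0,0.8],
    [0,0,0,-0.4,8,1,0.8],
    [0,0,0,-0.4,12,2,0.8],
    [0,0,0,-0.4,16,3,0.8],
    [0,0,0,-0.4,17.3,4,0.8]
  ]
}}

```text
time_s: 6.25
eef_pos: [523.6, -152.5, 147.6]
ee_rot: [0.001, 1.0, 0.0, -0.002]
force: [-0.2, -0.0, 0.5]
grip_width: 0.801
```

```bash
python3 - <<'E'
from h import *
c=capture("wrist"); crop(c,"w4",130,60,390,255,3,20)
import pickle; pickle.dump(c,open("w4.pkl","wb"))
t=capture("top"); crop(t,"t4",75,140,355,245,2)
go(523,-148,57)
E
```

```text
t6.35 pos [ 523.  -149.6  146.3] yaw 0.001 F [0.7 1.3 0.1] w 0.796 off -18.700000000000003 | rv [-0.     0.007  0.001] shift cm [ 0.06 -0.16  8.93]
```

View pics/w4.png

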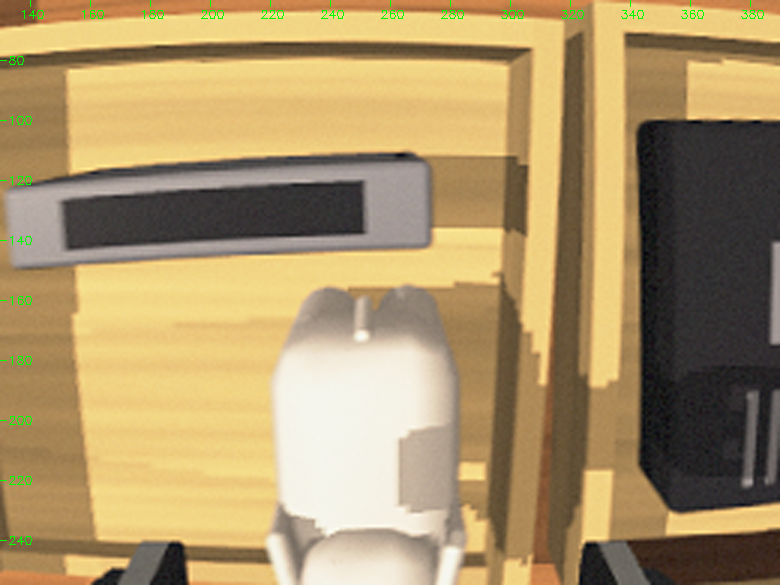

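View pics/t4.png

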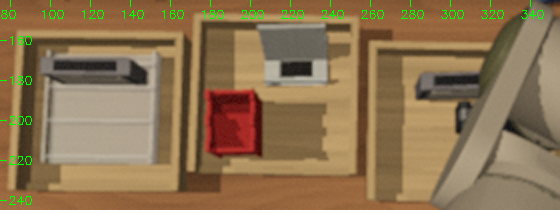

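```bash
python3 - <<'E'
from h import *
np.set_printoptions(precision=1,suppress=True)
import pickle; c=pickle.load(open("w4.pkl","rb"))
w=lambda X,Y,z:back(c,130+(X+.5)/3-.5,60+(Y+.5)/3-.5,z,"wrist")[:2]
print("cam",-np.array(c["R"]).T@c["t"])
print([w(*p,75) for p in [(273,400),(458,400)]],"tail tip",w(362,335,75),w(362,335,65),"ears",w(275,520,95),w(462,520,95))
print("cart",[w(*p,93) for p in [(8,190),(430,160),(430,245),(13,268)]])
E
```

```text
cam [ 600.9 -151.1  290.8]
[array([ 532.7, -123.6]), array([ 532.7, -170.7])] tail tip [ 549.7 -146.4] [ 547.3 -146.2] ears [ 508.4 -125.4] [ 508.5 -170.8]
cart [array([589.8, -64.1]), array([ 593.7, -161.9]), array([ 574.6, -162. ]), array([571.2, -64. ])]
```

The top view shows the tower upright at (233,124 in crop) in the side cubby. In the wrist view the elephant flanks are at columns 221 and 282, so its y is −147.3. Descending.

Emit:
{"method": "move_arm", "body": {
  "series": [
    [0,0,0,-0.1,-0.2,3,0.8],
    [0,0,0,-0.1,-0.2,5.5,0.8],
    [0,0,0,-0.1,-0.2,7,0.8],
    [0,0,0,-0.1,-0.2,7.6,0.8],
    [0,0,0,-0.1,-0.2,7.6,0.8]
  ]
}}

```text
time_s: 6.77
eef_pos: [521.3, -146.2, 69.7]
ee_rot: [-0.001, 1.0, 0.001, -0.004]
force: [-0.3, -0.5, 0.2]
grip_width: 0.8
```

```bash
python3 - <<'E'
from h import *
go(523,-147.5,58)
c=capture("wrist"); crop(c,"w5",100,100,420,340,2,20)
E
```

```text
t6.77 pos [ 521.3 -146.2   69.7] yaw 0.002 F [-0.3 -0.5  0.2] w 0.800 off -18.700000000000003 | rv [-0.001  0.008  0.002] shift cm [0.18 0.13 1.17]
```

View pics/w5.png

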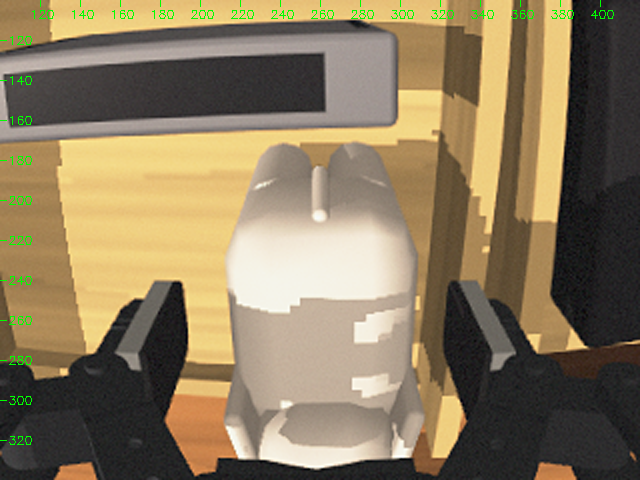

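The elephant lies between the pads, pads at (190,245) and (325,245). Lowering the last 11 mm and closing.

Emit:
{"method": "move_arm", "body": {
  "series": [
    [0,0,0,0.2,0.1,0.6,0.8],
    [0,0,0,0.2,0.1,1.1,0.8],
    [0,0,0,0.2,0.1,1.1,0.8]
  ]
}}

```text
time_s: 7.07
eef_pos: [523.8, -147.5, 59.5]
ee_rot: [-0.0, 1.0, 0.001, -0.003]
force: [0.5, -0.5, -0.1]
grip_width: 0.798
```

Emit:
{"method": "move_arm", "body": {
  "series": [
    [0,0,0,0,0,0,0.6],
    [0,0,0,0,0,0,0.3],
    [0,0,0,0,0,0,0.3],
    [0,0,0,0,0,0,0.3],
    [0,0,0,0,0,0,0.3]
  ]
}}

```text
time_s: 7.48
eef_pos: [524.0, -147.6, 59.9]
ee_rot: [-0.0, 1.0, 0.001, -0.003]
force: [-0.5, -0.5, 3.1]
grip_width: 0.534
```

```bash
python3 - <<'E'
from h import *
go(523,-147.5,58)
E
```

```text
t7.48 pos [ 524.  -147.6   59.9] yaw 0.002 F [-0.5 -0.5  3.1] w 0.534 off -18.700000000000003 | rv [-0.     0.006  0.002] shift cm [-0.1  -0.01  0.2 ]
```

Emit:
{"method": "move_arm", "body": {
  "series": [
    [0,0,0,0,0,-1,0.3],
    [0,0,0,0,0,-3,0.3],
    [0,0,0,0,0,-6,0.3],
    [0,0,0,0.3,-2,-8.5,0.3],
    [0,0,0,0.6,-5,-9.0,0.3]
  ]
}}

```text
time_s: 7.9
eef_pos: [532.0, -99.4, 154.4]
ee_rot: [0.001, 1.0, -0.0, 0.0]
force: [1.2, 0.1, -2.8]
grip_width: 0.533
```

```bash
python3 - <<'E'
from h import *
go(543,54,150)
E
```

```text
t7.90 pos [532.  -99.4 154.4] yaw -0.001 F [ 1.2  0.1 -2.8] w 0.533 off -18.700000000000003 | rv [ 0.003 -0.    -0.001] shift cm [  1.09 -15.34   0.4 ]
```

Emit:
{"method": "move_arm", "body": {
  "series": [
    [0,0,0,0.3,-4,0.4,0.3],
    [0,0,0,0.6,-8,0.4,0.3],
    [0,0,0,1.0,-12,0.4,0.3],
    [0,0,0,1.0,-15.3,0.4,0.3],
    [0,0,0,1.0,-15.3,0.4,0.3]
  ]
}}

```text
time_s: 8.32
eef_pos: [541.3, 58.9, 150.2]
ee_rot: [0.001, 1.0, 0.002, -0.0]
force: [0.6, 0.2, -2.4]
grip_width: 0.534
```

```bash
python3 - <<'E'
from h import *
go(543,54,60)
c=capture("wrist"); crop(c,"w6",60,40,460,300,2,20)
go(543,54,60)
E
```

```text
t8.32 pos [541.3  58.9 150.2] yaw 0.004 F [ 0.6  0.2 -2.4] w 0.534 off -18.700000000000003 | rv [0.001 0.    0.004] shift cm [0.17 0.48 9.02]
t8.37 pos [541.5  56.3 150.2] yaw 0.003 F [-0.1 -0.5 -3.4] w 0.536 off -18.700000000000003 | rv [0.003 0.    0.003] shift cm [0.15 0.21 9.02]
```

View pics/w6.png

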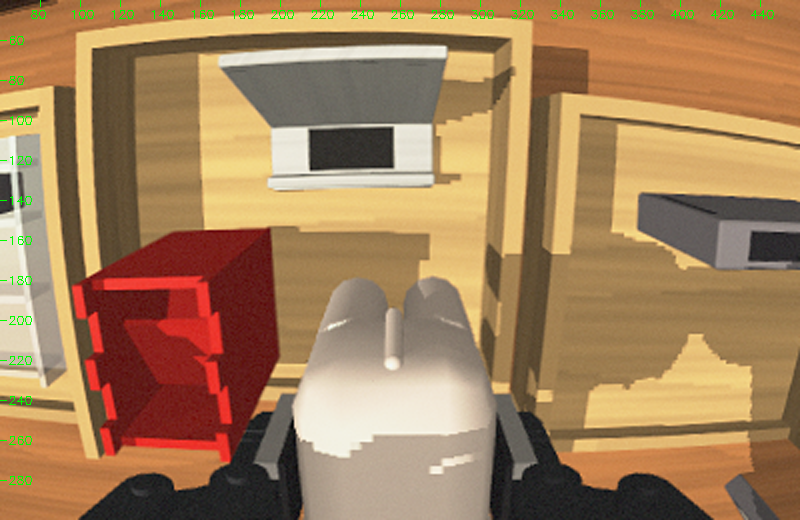

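Wrist picture w6: the elephant is over the right front of the side cubby. The tower edge at (195,200) and the stand foot at (235,132) are clear. Lowering.

Emit:
{"method": "move_arm", "body": {
  "series": [
    [0,0,0,0.1,0.3,2,0.3],
    [0,0,0,0.1,0.3,4.5,0.3],
    [0,0,0,0.1,0.3,7,0.3],
    [0,0,0,0.1,0.3,8.3,0.3],
    [0,0,0,0.1,0.3,8.3,0.3]
  ]
}}

```text
time_s: 8.78
eef_pos: [540.8, 52.3, 64.6]
ee_rot: [0.001, 1.0, 0.001, -0.003]
force: [-0.7, -0.4, -2.4]
grip_width: 0.531
```

Emit:
{"method": "move_arm", "body": {
  "series": [
    [0,0,0,0,0,0,0.3],
    [0,0,0,0,0,0,0.3]
  ]
}}

```text
time_s: 8.95
eef_pos: [541.1, 51.6, 65.3]
ee_rot: [0.001, 1.0, 0.001, -0.003]
force: [0.2, 0.3, -2.9]
grip_width: 0.53
```

Emit:
{"method": "move_arm", "body": {
  "series": [
    [0,0,0,0,0,0.2,0.3],
    [0,0,0,0,0,0.4,0.3],
    [0,0,0,0,0,0.5,0.3],
    [0,0,0,0,0,0.55,0.3]
  ]
}}

```text
time_s: 9.28
eef_pos: [541.1, 51.6, 60.0]
ee_rot: [0.001, 1.0, 0.001, -0.003]
force: [0.8, -0.8, -1.0]
grip_width: 0.539
```

Emit:
{"method": "move_arm", "body": {
  "series": [
    [0,0,0,0,0,0.1,0.3],
    [0,0,0,0,0,0.15,0.3],
    [0,0,0,0,0,0.15,0.3]
  ]
}}

```text
time_s: 9.53
eef_pos: [541.4, 51.6, 60.0]
ee_rot: [0.001, 1.0, 0.001, -0.002]
force: [-4.9, -1.0, 10.8]
grip_width: 0.535
```

Contact with the floor. Releasing.

Emit:
{"method": "move_arm", "body": {
  "series": [
    [0,0,0,0,0,0,0.65],
    [0,0,0,0,0,0,0.75],
    [0,0,0,0,0,0,0.75],
    [0,0,0,0,0,-2,0.75],
    [0,0,0,0,0,-5,0.75]
  ]
}}

```text
time_s: 9.95
eef_pos: [540.1, 51.8, 108.3]
ee_rot: [0.001, 1.0, 0.001, -0.005]
force: [0.1, 0.5, 0.4]
grip_width: 0.75
```

```bash
python3 - <<'E'
from h import *
go(582,-112,180,np.pi/2)
E
```

```text
t9.95 pos [540.1  51.8 108.3] yaw 0.002 F [0.1 0.5 0.4] w 0.750 off -18.700000000000003 | rv [-0.006  0.009 -1.569] shift cm [ 4.09 16.4  -7.18]
```

Emit:
{"method": "move_arm", "body": {
  "series": [
    [0,0,0,0,0,-3,0.65],
    [0,0,0,0,0,-6,0.65],
    [0,0,0,0,0,-8,0.65],
    [0,0,-0.12,1,4,-8,0.65],
    [0,0,-0.24,2,8,-8,0.65]
  ]
}}

```text
time_s: 10.37
eef_pos: [561.0, -24.7, 189.9]
ee_rot: [0.001, 0.993, 0.122, -0.003]
force: [0.4, 0.1, -0.4]
grip_width: 0.648
```

```bash
python3 - <<'E'
from h import *
go(582,-112,180,np.pi/2)
t=capture("top"); crop(t,"t5",75,140,355,245,2)
go(582,-112,180,np.pi/2)
E
```

```text
t10.37 pos [561.  -24.7 189.9] yaw 0.244 F [ 0.4  0.1 -0.4] w 0.648 off -18.700000000000003 | rv [-0.004  0.007 -1.327] shift cm [-0.07  8.98  1.  ]
t10.42 pos [562.1 -32.  188.8] yaw 0.252 F [-0.4 -7.2 -1.6] w 0.655 off -18.700000000000003 | rv [-0.003  0.009 -1.319] shift cm [-0.06  8.24  0.9 ]
```

View pics/t5.png

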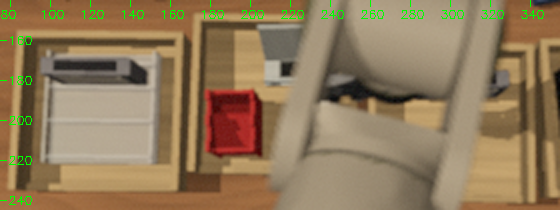

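Emit:
{"method": "move_arm", "body": {
  "series": [
    [0,0,-1.32,0,3,0,0.65],
    [0,0,-1.32,0,6,0,0.65],
    [0,0,-1.32,0,8.2,0,0.65],
    [0,0,-1.32,0,8.2,0,0.65],
    [0,0,-1.32,0,8.2,0,0.65]
  ]
}}

```text
time_s: 10.83
eef_pos: [582.6, -112.8, 188.5]
ee_rot: [-0.0, 0.908, 0.419, -0.005]
force: [-0.1, 0.7, -1.0]
grip_width: 0.646
```

```bash
python3 - <<'E'
from h import *
go(582,-112,180,np.pi/2)
E
```

```text
t10.83 pos [ 582.6 -112.8  188.5] yaw 0.865 F [-0.1  0.7 -1. ] w 0.646 off -18.700000000000003 | rv [-0.008  0.007 -0.706] shift cm [ 0.03 -0.09  0.85]
```

Emit:
{"method": "move_arm", "body": {
  "series": [
    [0,0,-0.7,0,-0.1,0,0.65],
    [0,0,-0.7,0,-0.1,0.8,0.65],
    [0,0,-0.7,0,-0.1,0.8,0.65],
    [0,0,-0.7,0,-0.1,0.8,0.65],
    [0,0,-0.7,0,-0.1,0.8,0.65]
  ]
}}

```text
time_s: 11.25
eef_pos: [581.7, -112.2, 180.2]
ee_rot: [-0.002, 0.735, 0.679, -0.005]
force: [-0.3, 0.6, 0.2]
grip_width: 0.652
```

Emit:
{"method": "move_arm", "body": {
  "series": [
    [0,0,-0.07,0,0,0,0.65],
    [0,0,-0.07,0,0,0,0.65]
  ]
}}

```text
time_s: 11.42
eef_pos: [581.7, -112.2, 180.0]
ee_rot: [-0.002, 0.71, 0.705, -0.005]
force: [0.4, -0.4, 0.4]
grip_width: 0.655
```

```bash
python3 - <<'E'
from h import *
go(582,-112,57,np.pi/2)
c=capture("wrist"); crop(c,"w7",0,0,512,384,1,50)
s=capture("scene"); crop(s,"s7",180,140,340,260,4)
import pickle; pickle.dump(c,open("w7.pkl","wb"))
go(582,-112,57,np.pi/2)
E
```

```text
t11.42 pos [ 581.7 -112.2  180. ] yaw 1.564 F [ 0.4 -0.4  0.4] w 0.655 off -18.700000000000003 | rv [-0.01   0.003 -0.007] shift cm [ 0.06  0.16 12.29]
t11.52 pos [ 581.7 -112.2  180.1] yaw 1.559 F [ 0.4 -0.2 -0.5] w 0.653 off -18.700000000000003 | rv [-0.01   0.004 -0.012] shift cm [ 0.06  0.15 12.31]
```

View pics/w7.png

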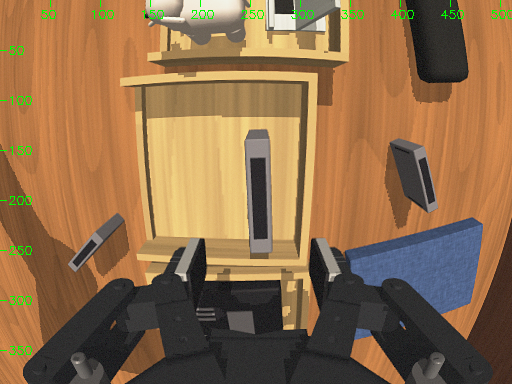

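View pics/s7.png

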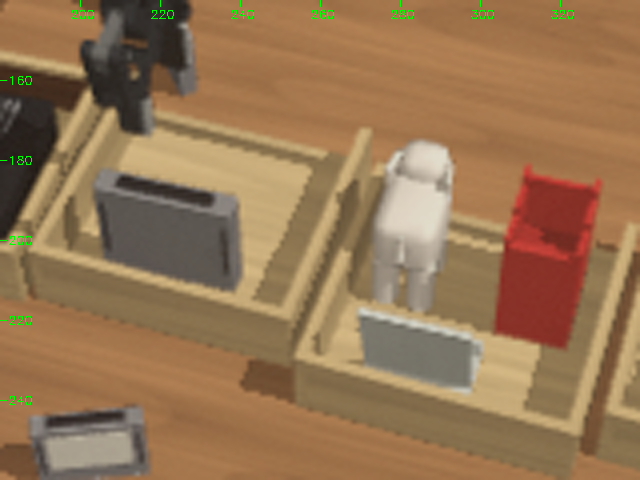

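```bash
python3 - <<'E'
from h import *
np.set_printoptions(precision=1,suppress=True)
import pickle; c=pickle.load(open("w7.pkl","rb"))
crop(c,"w7a",200,110,330,270,4)
E
```

```text
(no output)
```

View pics/w7a.png

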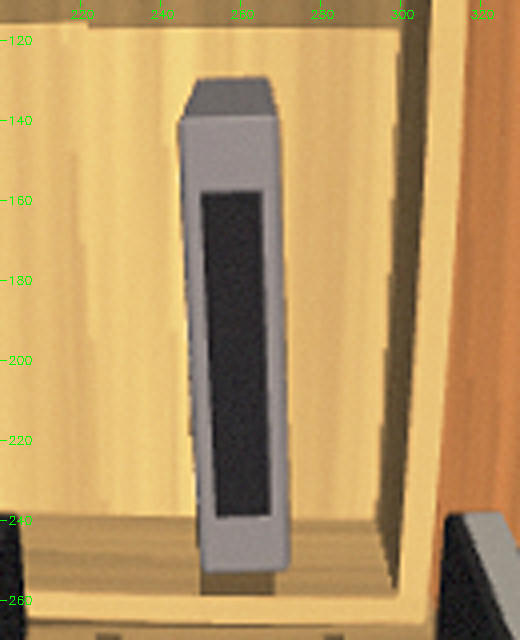

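```bash
python3 - <<'E'
from h import *
np.set_printoptions(precision=1,suppress=True)
import pickle; c=pickle.load(open("w7.pkl","rb"))
w=lambda X,Y,z:back(c,200+(X+.5)/4-.5,110+(Y+.5)/4-.5,z,"wrist")[:2]
P=np.array([w(*p,93) for p in [(180,115),(275,116),(289,570),(202,570)]]);print(P,P.mean(0))
go(582,-112,57,np.pi/2+.037)
E
```

```text
[[ 571.3  -62. ]
 [ 589.7  -62.3]
 [ 593.3 -161.1]
 [ 574.2 -161. ]] [ 582.1 -111.6]
t11.52 pos [ 581.7 -112.2  180.1] yaw 1.559 F [ 0.4 -0.2 -0.5] w 0.653 off -18.700000000000003 | rv [-0.  0. -0.] shift cm [ 0.1  0.1 12.3]
```

Scene picture s7: elephant (285,190) and tower (318,200) both stand upright in the side cubby. Wrist picture w7a: cartridge top centred at (258,196), i.e. (582,−112), turned about +0.033 rad. Descending on it.

Emit:
{"method": "move_arm", "body": {
  "series": [
    [0,0,-0.045,0,0,3,0.58],
    [0,0,-0.045,0,0.05,6,0.58],
    [0,0,-0.045,0,0.1,9,0.58],
    [0,0,-0.045,0,0.1,11,0.58],
    [0,0,-0.045,0,0.1,11.3,0.58]
  ]
}}

```text
time_s: 11.93
eef_pos: [579.7, -111.9, 63.2]
ee_rot: [-0.006, 0.696, 0.718, -0.006]
force: [-1.0, 0.5, 0.0]
grip_width: 0.578
```

```bash
python3 - <<'E'
from h import *
go(582,-112,58,np.pi/2+.034)
c=capture("wrist"); crop(c,"w8",100,100,420,340,2,20)
E
```

```text
t11.93 pos [ 579.7 -111.9   63.2] yaw 1.601 F [-1.   0.5  0. ] w 0.578 off -18.700000000000003 | rv [-0.016  0.    -0.004] shift cm [-0.02  0.24  0.52]
```

View pics/w8.png

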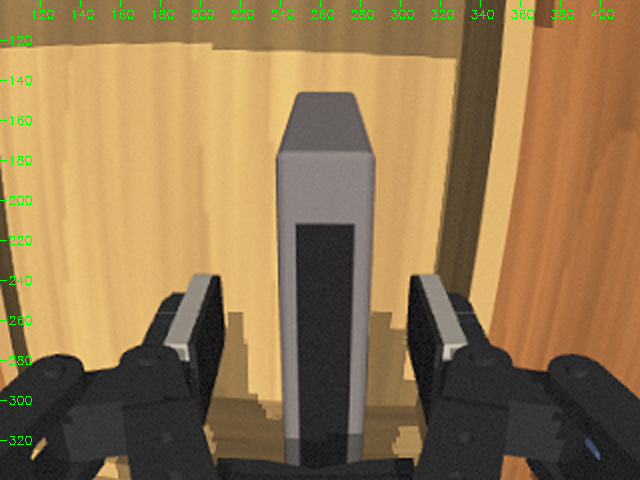

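The cartridge is midway between the pads, at (210,245) and (305,245). Lowering 5 mm and closing.

Emit:
{"method": "move_arm", "body": {
  "series": [
    [-0.015,0,0,0,0.2,0.3,0.58],
    [-0.015,0,0,0,0.2,0.6,0.58],
    [-0.015,0,0,0,0.2,0.6,0.58]
  ]
}}

```text
time_s: 12.23
eef_pos: [582.8, -112.3, 59.7]
ee_rot: [0.001, 0.696, 0.718, 0.0]
force: [0.1, -0.2, -0.5]
grip_width: 0.579
```

Emit:
{"method": "move_arm", "body": {
  "series": [
    [0,0,0,0,0,0,0.4],
    [0,0,0,0,0,0,0.1],
    [0,0,0,0,0,0,0.1],
    [0,0,0,0,0,0,0.1],
    [0,0,0,0,0,0,0.1]
  ]
}}

```text
time_s: 12.65
eef_pos: [583.2, -112.4, 60.5]
ee_rot: [0.002, 0.696, 0.718, 0.0]
force: [-0.6, 0.2, 5.5]
grip_width: 0.23
```

```bash
python3 - <<'E'
from h import *
go(582,-112,190,np.pi/2+.034)
E
```

```text
t12.65 pos [ 583.2 -112.4   60.5] yaw 1.601 F [-0.6  0.2  5.5] w 0.230 off -18.700000000000003 | rv [ 0.004  0.003 -0.004] shift cm [ 1.000e-02 -7.000e-02 -1.295e+01]
```

Emit:
{"method": "move_arm", "body": {
  "series": [
    [0,0,0,0,0,-2,0.1],
    [0,0,0,0,0,-5,0.1],
    [0,0,0,0,0,-8.5,0.1],
    [0,0,0,0,0,-12,0.1],
    [0,0,0,0,0,-14,0.1]
  ]
}}

```text
time_s: 13.07
eef_pos: [583.3, -112.3, 204.3]
ee_rot: [0.004, 0.696, 0.718, 0.001]
force: [-0.5, -0.7, -1.4]
grip_width: 0.231
```

```bash
python3 - <<'E'
from h import *
go(522,306,200,np.pi/2)
E
```

```text
t13.07 pos [ 583.3 -112.3  204.3] yaw 1.601 F [-0.5 -0.7 -1.4] w 0.231 off -18.700000000000003 | rv [0.007 0.004 0.03 ] shift cm [42.   -4.85  0.22]
```

Emit:
{"method": "move_arm", "body": {
  "series": [
    [0,0,0,3,-0.4,0,0.1],
    [0,0,0.01,7,-0.9,0,0.1],
    [0,0,0.02,11,-1.3,0,0.1],
    [0,0,0.03,15,-1.8,0,0.1],
    [0,0,0.03,19,-2.2,0,0.1]
  ]
}}

```text
time_s: 13.48
eef_pos: [554.6, 78.7, 203.1]
ee_rot: [0.004, 0.707, 0.707, 0.001]
force: [1.4, -0.3, -1.3]
grip_width: 0.228
```

```bash
python3 - <<'E'
from h import *
go(522,306,200,np.pi/2)
E
```

```text
t13.48 pos [554.6  78.7 203.1] yaw 1.570 F [ 1.4 -0.3 -1.3] w 0.228 off -18.700000000000003 | rv [ 0.007  0.004 -0.   ] shift cm [22.73 -3.27  0.2 ]
```

Emit:
{"method": "move_arm", "body": {
  "series": [
    [0,0,0,4,-0.6,0,0.1],
    [0,0,0,8,-1.2,0,0.1],
    [0,0,0,12,-1.8,0,0.1],
    [0,0,0,16,-2.4,0,0.1],
    [0,0,0,19,-2.8,0,0.1]
  ]
}}

```text
time_s: 13.9
eef_pos: [525.5, 271.6, 201.9]
ee_rot: [0.003, 0.707, 0.707, 0.001]
force: [0.7, 0.0, -1.8]
grip_width: 0.229
```

```bash
python3 - <<'E'
from h import *
go(522,306,180,np.pi/2)
E
```

```text
t13.90 pos [525.5 271.6 201.9] yaw 1.572 F [ 0.7  0.  -1.8] w 0.229 off -18.700000000000003 | rv [0.006 0.004 0.001] shift cm [ 3.45 -0.35  2.17]
```

Emit:
{"method": "move_arm", "body": {
  "series": [
    [0,0,0,2.5,-0.3,0,0.1],
    [0,0,0,3.5,-0.3,2,0.1],
    [0,0,0,3.5,-0.3,4,0.1],
    [0,0,0,3.5,-0.3,4,0.1],
    [0,0,0,3.5,-0.3,4,0.1]
  ]
}}

```text
time_s: 14.32
eef_pos: [522.2, 306.2, 161.1]
ee_rot: [0.003, 0.707, 0.707, -0.0]
force: [1.3, 1.0, -0.5]
grip_width: 0.228
```

```bash
python3 - <<'E'
from h import *
go(522,306,66,np.pi/2)
c=capture("wrist"); crop(c,"w9",90,60,410,300,2,20)
t=capture("top"); crop(t,"t9",75,140,255,245,4)
import pickle; pickle.dump(c,open("w9.pkl","wb"))
go(522,306,66,np.pi/2)
E
```

```text
t14.32 pos [522.2 306.2 161.1] yaw 1.572 F [ 1.3  1.  -0.5] w 0.228 off -18.700000000000003 | rv [0.004 0.005 0.001] shift cm [ 0.03 -0.06  9.51]
t14.42 pos [523.2 306.2 163. ] yaw 1.571 F [-0.4 -0.4 -0.8] w 0.230 off -18.700000000000003 | rv [0.007 0.003 0.   ] shift cm [ 0.01 -0.2   9.7 ]
```

View pics/w9.png

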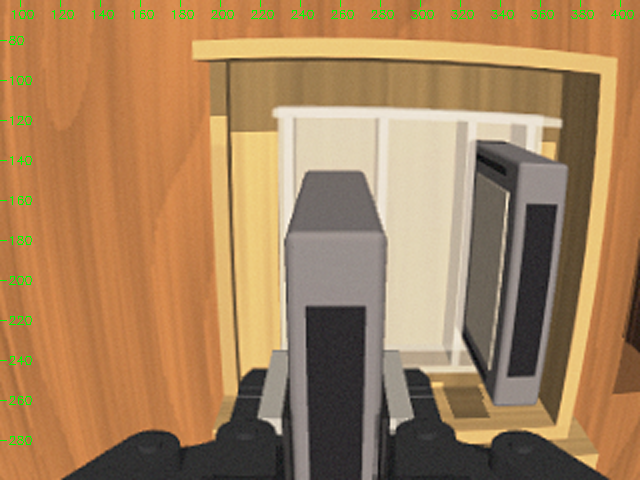

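View pics/t9.png

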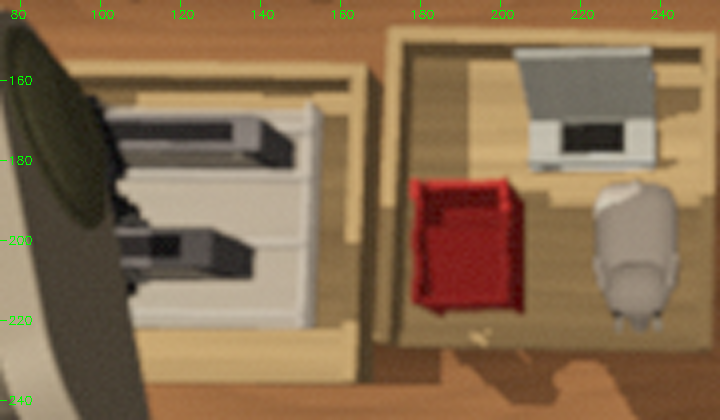

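```bash
python3 - <<'E'
from h import *
np.set_printoptions(precision=1,suppress=True)
import pickle; c=pickle.load(open("w9.pkl","rb"))
w=lambda X,Y,z:back(c,90+(X+.5)/2-.5,60+(Y+.5)/2-.5,z,"wrist")[:2]
print("walls z40",[w(*p,40) for p in [(278,118),(293,118),(377,118),(387,118),(460,122),(470,122),(528,125)]])
print("walls low z14",[w(*p,14) for p in [(293,150),(380,150)]])
print("far end",[w(*p,40) for p in [(276,108),(556,122)]],"near end", [w(*p,40) for p in [(390,352),(390,370)]])
crop(c,"w9a",180,90,360,260,4,20)
E
```

```text
walls z40 [array([497.4, 369.7]), array([504. , 369.6]), array([541.1, 369.7]), array([545.5, 369.7]), array([578.5, 368.8]), array([583.1, 368.9]), array([610.8, 368.8])]
walls low z14 [array([502.1, 352.4]), array([544.6, 352.4])]
far end [array([496.5, 374.2]), array([624.6, 371. ])] near end [array([549.8, 256.6]), array([550.2, 246.6])]
```

View pics/w9a.png

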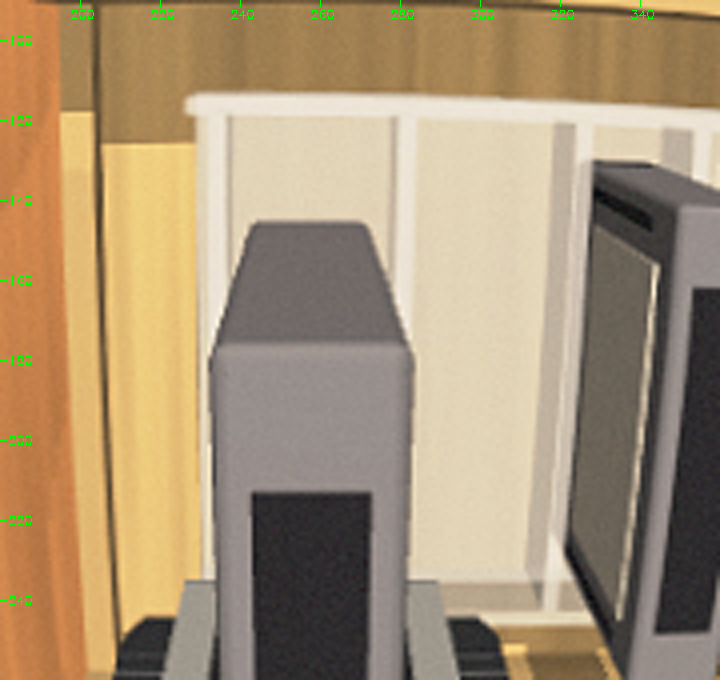

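Wrist picture w9a: the slot runs between the front wall (columns 229–237) and the middle wall (columns 280–284), centre x ≈ 522.5. The cartridge is above it. The top view shows the tower and elephant still standing. Lowering.

Emit:
{"method": "move_arm", "body": {
  "series": [
    [0,0,0,0,-0.1,2,0.1],
    [0,0,0,0,-0.1,4.5,0.1],
    [0,0,0,0,-0.1,7,0.1],
    [0,0,0,0,-0.1,8.4,0.1],
    [0,0,0,0,-0.1,8.4,0.1]
  ]
}}

```text
time_s: 14.83
eef_pos: [522.2, 305.0, 77.2]
ee_rot: [0.003, 0.707, 0.707, -0.0]
force: [0.1, 0.3, -2.6]
grip_width: 0.228
```

Emit:
{"method": "move_arm", "body": {
  "series": [
    [0,0,0,0,0,0,0.1],
    [0,0,0,0,0,0,0.1]
  ]
}}

```text
time_s: 15.0
eef_pos: [523.0, 305.0, 78.9]
ee_rot: [0.004, 0.708, 0.707, 0.001]
force: [-0.1, -0.1, -1.3]
grip_width: 0.226
```

```bash
python3 - <<'E'
from h import *
go(522.3,306.5,66.5,np.pi/2)
c=capture("wrist"); crop(c,"w10",180,90,360,260,4,20)
E
```

```text
t15.00 pos [523.  305.   78.9] yaw 1.570 F [-0.1 -0.1 -1.3] w 0.226 off -18.700000000000003 | rv [ 0.006  0.004 -0.001] shift cm [ 0.16 -0.08  1.24]
```

View pics/w10.png

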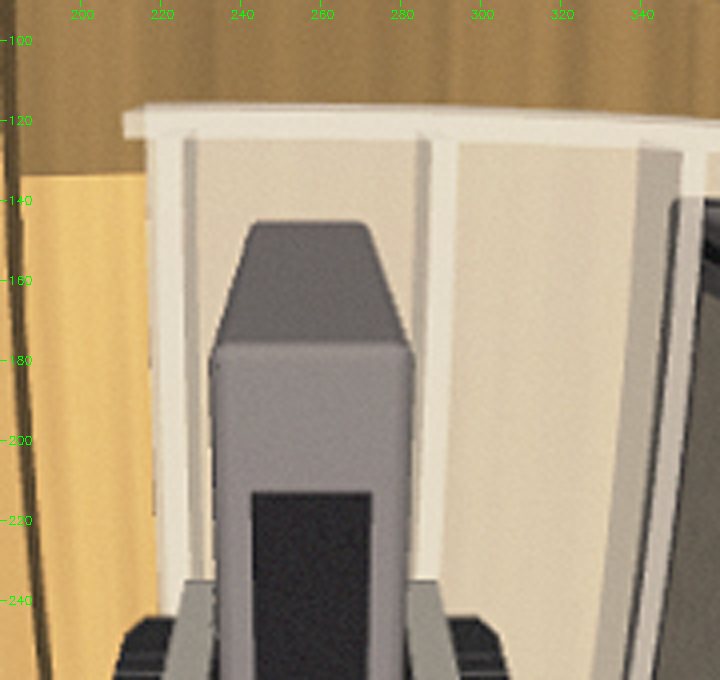

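The foot (columns 242–272) lies midway between the slot walls (columns 227–286). Lowering to the floor.

Emit:
{"method": "move_arm", "body": {
  "series": [
    [0,0,0,0.1,-0.05,0.3,0.1],
    [0,0,0,0.15,-0.05,0.6,0.1],
    [0,0,0,0.15,-0.05,0.9,0.1],
    [0,0,0,0.15,-0.05,1.1,0.1],
    [0,0,0,0.15,-0.05,1.15,0.1]
  ]
}}

```text
time_s: 15.47
eef_pos: [522.4, 306.5, 67.0]
ee_rot: [0.003, 0.707, 0.707, 0.001]
force: [-0.6, 0.9, -1.7]
grip_width: 0.228
```

Emit:
{"method": "move_arm", "body": {
  "series": [
    [0,0,0,0,0,0.1,0.1],
    [0,0,0,0,0,0.15,0.1],
    [0,0,0,0,0,0.15,0.1]
  ]
}}

```text
time_s: 15.72
eef_pos: [522.7, 306.5, 66.5]
ee_rot: [0.004, 0.707, 0.707, 0.001]
force: [-1.9, -1.7, 6.4]
grip_width: 0.228
```

Contact at the predicted height (z 66.5, Fz +6.4 N). Opening and backing off upward.

Emit:
{"method": "move_arm", "body": {
  "series": [
    [0,0,0,0,0,0,0.3],
    [0,0,0,0,0,0,0.5],
    [0,0,0,0,0,0,0.5],
    [0,0,0,0,0,-1,0.5],
    [0,0,0,0,0,-4,0.5]
  ]
}}

```text
time_s: 16.13
eef_pos: [520.5, 305.9, 103.6]
ee_rot: [0.002, 0.707, 0.707, -0.002]
force: [-0.6, -0.2, -0.6]
grip_width: 0.504
```

Emit:
{"method": "move_arm", "body": {
  "series": [
    [0,0,0,0,0,-4,0.75],
    [0,0,0,0,0,-8,0.75],
    [0,0,0,0,0,-10,0.75],
    [0,0,0.12,-4,0.3,-10,0.75],
    [0,0,0.24,-8,0.6,-10,0.75]
  ]
}}

```text
time_s: 16.55
eef_pos: [526.6, 226.9, 206.2]
ee_rot: [0.003, 0.788, 0.616, -0.0]
force: [0.2, -0.3, 0.2]
grip_width: 0.752
```

```bash
python3 - <<'E'
from h import *
s=capture("scene"); crop(s,"s11",260,150,440,270,4)
c=capture("wrist"); crop(c,"w11",0,0,512,384,1,50)
go(541,51.7,150,0)
E
```

```text
t16.65 pos [527.1 222.5 205.2] yaw 1.322 F [-0.8  0.7 -0.2] w 0.750 off -18.700000000000003 | rv [0.006 0.004 1.322] shift cm [-16.17   5.54   5.65]
```

View pics/s11.png

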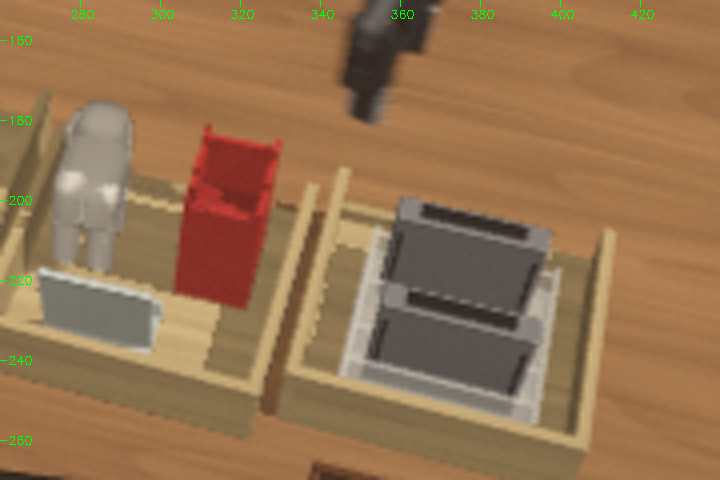

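View pics/w11.png

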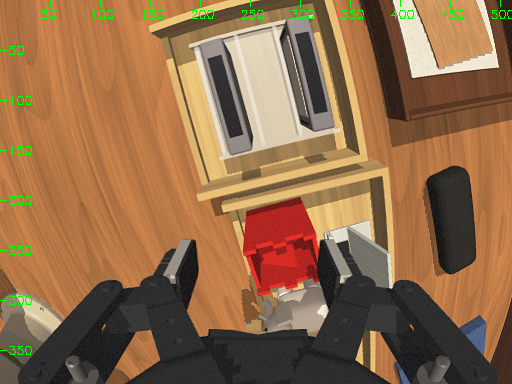

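Scene picture s11: the cartridge stands upright in the front slot at (373,227), with elephant and tower still upright. Now turning back to the elephant.

Emit:
{"method": "move_arm", "body": {
  "series": [
    [0,0,1.32,-4,1.2,0,0.75],
    [0,0,1.32,-8,2.4,0,0.75],
    [0,0,1.32,-12,4,0,0.75],
    [0,0,1.32,-16.2,5.5,0,0.75],
    [0,0,1.32,-16.2,5.5,0,0.75]
  ]
}}

```text
time_s: 17.07
eef_pos: [541.0, 47.3, 207.1]
ee_rot: [0.004, 0.94, 0.341, -0.001]
force: [-0.5, -0.4, -0.1]
grip_width: 0.753
```

```bash
python3 - <<'E'
from h import *
go(541,51.7,150,0)
E
```

```text
t17.07 pos [541.   47.3 207.1] yaw 0.695 F [-0.5 -0.4 -0.1] w 0.753 off -18.700000000000003 | rv [0.008 0.002 0.695] shift cm [ 0.3  -0.38  5.7 ]
```

Emit:
{"method": "move_arm", "body": {
  "series": [
    [0,0,0.695,0.3,-0.4,1,0.75],
    [0,0,0.695,0.3,-0.4,2,0.75],
    [0,0,0.695,0.3,-0.4,3,0.75],
    [0,0,0.695,0.3,-0.4,4,0.75],
    [0,0,0.695,0.3,-0.4,5,0.75]
  ]
}}

```text
time_s: 17.48
eef_pos: [540.9, 52.3, 157.1]
ee_rot: [0.004, 0.999, 0.037, 0.0]
force: [0.8, 0.0, -1.2]
grip_width: 0.748
```

Emit:
{"method": "move_arm", "body": {
  "series": [
    [0,0,0.08,0,0,0,0.75],
    [0,0,0.08,0,0,0,0.75]
  ]
}}

```text
time_s: 17.65
eef_pos: [540.9, 52.8, 157.2]
ee_rot: [0.004, 1.0, -0.004, 0.0]
force: [-0.6, 0.7, 1.0]
grip_width: 0.75
```

```bash
python3 - <<'E'
from h import *
c=capture("wrist"); crop(c,"w12",60,40,460,300,2,20)
go(541,51.6,60,0)
E
```

```text
t17.70 pos [541.1  52.7 157.5] yaw -0.003 F [ 0.2  1.3 -0.1] w 0.749 off -18.700000000000003 | rv [ 0.007 -0.002 -0.003] shift cm [-0.03  0.04  9.75]
```

View pics/w12.png

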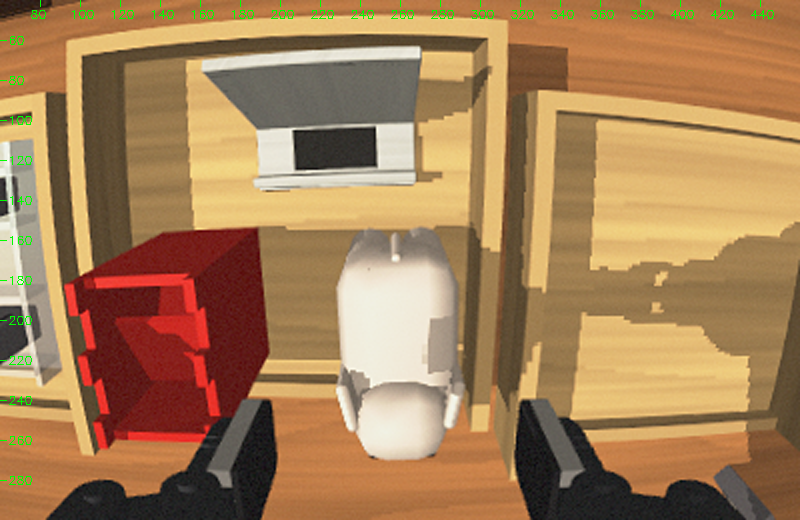

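The elephant is centred between the fingers at (258,190). Descending to the height of the first grasp.

Emit:
{"method": "move_arm", "body": {
  "series": [
    [0,0,0,0,0.1,3,0.75],
    [0,0,0,0,0.1,6,0.75],
    [0,0,0,0,0.1,8,0.75],
    [0,0,0,0,0.1,9,0.75],
    [0,0,0,0,0.1,9,0.75]
  ]
}}

```text
time_s: 18.12
eef_pos: [540.6, 51.2, 66.3]
ee_rot: [0.004, 1.0, -0.0, -0.001]
force: [-0.4, 0.2, 0.9]
grip_width: 0.75
```

```bash
python3 - <<'E'
from h import *
go(541.2,51.6,60,0)
E
```

```text
t18.12 pos [540.6  51.2  66.3] yaw -0.001 F [-0.4  0.2  0.9] w 0.750 off -18.700000000000003 | rv [ 0.007  0.001 -0.001] shift cm [ 0.06 -0.04  0.63]
```

Emit:
{"method": "move_arm", "body": {
  "series": [
    [0.007,0,0,0.05,0,0.4,0.75],
    [0.007,0,0,0.05,0,0.7,0.75],
    [0.007,0,0,0.05,0,0.7,0.6],
    [0.007,0,0,0.05,0,0.7,0.3],
    [0.007,0,0,0.05,0,0.7,0.3]
  ]
}}

```text
time_s: 18.53
eef_pos: [541.7, 51.1, 60.1]
ee_rot: [0.0, 1.0, -0.0, 0.0]
force: [1.1, 0.1, 2.6]
grip_width: 0.534
```

Emit:
{"method": "move_arm", "body": {
  "series": [
    [0,0,0,0,0,0,0.3],
    [0,0,0,0,0,0,0.3],
    [0,0,0,0,0,-1,0.3],
    [0,0,0,0,0,-3,0.3],
    [0,0,0,0,0,-6,0.3]
  ]
}}

```text
time_s: 18.95
eef_pos: [540.2, 51.3, 119.4]
ee_rot: [-0.0, 1.0, -0.0, -0.002]
force: [0.3, -0.6, -3.1]
grip_width: 0.536
```

```bash
python3 - <<'E'
from h import *
go(523.9,-147.6,150,0)
E
```

```text
t18.95 pos [540.2  51.3 119.4] yaw -0.000 F [ 0.3 -0.6 -3.1] w 0.536 off -18.700000000000003 | rv [-0.     0.004 -0.   ] shift cm [-1.64 19.89 -3.06]
```

Emit:
{"method": "move_arm", "body": {
  "series": [
    [0,0,0,0,0,-3,0.3],
    [0,0,0,-0.4,4,-3.2,0.3],
    [0,0,0,-0.8,8,-3.2,0.3],
    [0,0,0,-1.2,12,-3.2,0.3],
    [0,0,0,-1.6,16,-3.2,0.3]
  ]
}}

```text
time_s: 19.37
eef_pos: [523.8, -110.2, 152.3]
ee_rot: [-0.0, 1.0, 0.0, -0.002]
force: [1.1, 0.2, -3.1]
grip_width: 0.537
```

```bash
python3 - <<'E'
from h import *
go(524.2,-147.6,130,0)
E
```

```text
t19.37 pos [ 523.8 -110.2  152.3] yaw 0.000 F [ 1.1  0.2 -3.1] w 0.537 off -18.700000000000003 | rv [-0.     0.004  0.   ] shift cm [0.05 3.74 2.23]
```

Emit:
{"method": "move_arm", "body": {
  "series": [
    [0,0,0,0,3,0,0.3],
    [0,0,0,0,3.7,0,0.3],
    [0,0,0,0,3.7,1,0.3],
    [0,0,0,0,3.7,3.5,0.3],
    [0,0,0,0,3.7,5,0.3]
  ]
}}

```text
time_s: 19.78
eef_pos: [522.8, -145.6, 100.2]
ee_rot: [-0.001, 1.0, 0.001, -0.003]
force: [-0.0, 0.1, -3.2]
grip_width: 0.535
```

```bash
python3 - <<'E'
from h import *
go(524.2,-147.6,65,0)
E
```

```text
t19.78 pos [ 522.8 -145.6  100.2] yaw 0.001 F [-0.   0.1 -3.2] w 0.535 off -18.700000000000003 | rv [-0.001  0.006  0.001] shift cm [0.16 0.21 3.52]
```

Emit:
{"method": "move_arm", "body": {
  "series": [
    [0,0.005,0,0.1,0.2,1,0.3],
    [0,0.005,0,0.1,0.2,2.2,0.3],
    [0,0.005,0,0.1,0.2,3.2,0.3],
    [0,0.005,0,0.1,0.2,3.5,0.3],
    [0,0.005,0,0.1,0.2,3.5,0.3]
  ]
}}

```text
time_s: 20.2
eef_pos: [523.3, -146.5, 64.4]
ee_rot: [-0.001, 1.0, 0.001, -0.001]
force: [0.1, -0.3, -3.1]
grip_width: 0.534
```

```bash
python3 - <<'E'
from h import *
go(524.2,-147.6,60,0)
E
```

```text
t20.20 pos [ 523.3 -146.5   64.4] yaw 0.002 F [ 0.1 -0.3 -3.1] w 0.534 off -18.700000000000003 | rv [-0.002  0.002  0.002] shift cm [0.09 0.11 0.44]
```

Emit:
{"method": "move_arm", "body": {
  "series": [
    [0,0,0,0.1,0.1,0.2,0.3],
    [0,0,0,0.1,0.1,0.4,0.3],
    [0,0,0,0.1,0.1,0.5,0.3],
    [0,0,0,0.1,0.1,0.55,0.3],
    [0,0,0,0.1,0.1,0.55,0.3]
  ]
}}

```text
time_s: 20.62
eef_pos: [524.7, -147.5, 60.1]
ee_rot: [-0.001, 1.0, 0.001, -0.0]
force: [-2.3, 2.0, 6.7]
grip_width: 0.534
```

Contact. Releasing the elephant.

Emit:
{"method": "move_arm", "body": {
  "series": [
    [0,0,0,0,0,0,0.65],
    [0,0,0,0,0,0,0.75],
    [0,0,0,0,0,0,0.75],
    [0,0,0,0,0,-2,0.75],
    [0,0,0,0,0,-5,0.75]
  ]
}}

```text
time_s: 21.03
eef_pos: [523.5, -147.0, 108.6]
ee_rot: [-0.002, 1.0, 0.001, -0.003]
force: [0.3, -0.2, -0.0]
grip_width: 0.748
```

Emit:
{"method": "move_arm", "body": {
  "series": [
    [0,0,0,0,0,-4,0.85],
    [0,0,0,0,0,-7,0.85],
    [0,0,0,0.4,-4,-8,0.85],
    [0,0,0,0.6,-8,-8,0.85],
    [0,0,0,0.8,-12,-8,0.85]
  ]
}}

```text
time_s: 21.45
eef_pos: [531.9, -26.4, 190.1]
ee_rot: [-0.002, 1.0, 0.0, -0.002]
force: [0.4, -0.3, -0.5]
grip_width: 0.85
```

```bash
python3 - <<'E'
from h import *
go(536,146.3,160,0)
E
```

```text
t21.45 pos [531.9 -26.4 190.1] yaw 0.000 F [ 0.4 -0.3 -0.5] w 0.850 off -18.700000000000003 | rv [-0.004  0.003  0.   ] shift cm [  0.42 -17.25   3.08]
```

Emit:
{"method": "move_arm", "body": {
  "series": [
    [0,0,0,0.2,-4,0,0.85],
    [0,0,0,0.4,-8,0,0.85],
    [0,0,0,0.4,-12,0,0.85],
    [0,0,0,0.4,-16,1.5,0.85],
    [0,0,0,0.4,-17.2,3,0.85]
  ]
}}

```text
time_s: 21.87
eef_pos: [535.6, 150.2, 161.2]
ee_rot: [-0.003, 1.0, 0.002, -0.0]
force: [-0.3, 0.3, 0.2]
grip_width: 0.853
```

Emit:
{"method": "move_arm", "body": {
  "series": [
    [0,0,0,0,0,0,0.85],
    [0,0,0,0,0,0,0.85]
  ]
}}

```text
time_s: 22.03
eef_pos: [535.3, 150.7, 161.1]
ee_rot: [-0.002, 1.0, 0.003, -0.001]
force: [0.4, 0.2, 0.2]
grip_width: 0.851
```

```bash
python3 - <<'E'
from h import *
c=capture("wrist"); crop(c,"w14",60,40,460,300,2,20)
t=capture("top"); crop(t,"t14",250,150,350,250,6)
go(536,146.3,68.5,0)
E
```

```text
t22.13 pos [536.2 149.2 162.2] yaw 0.003 F [ 0.3 -0.1  0.7] w 0.849 off -18.700000000000003 | rv [-0.005 -0.     0.003] shift cm [-0.02  0.33  9.36]
```

View pics/w14.png

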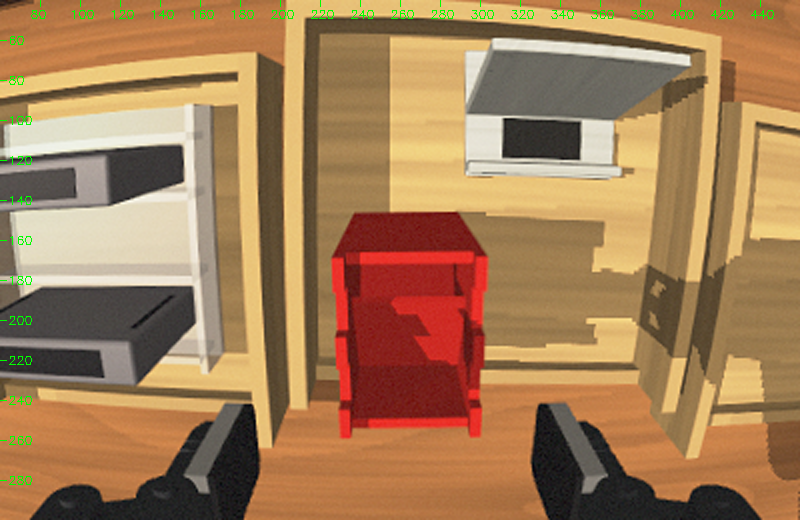

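View pics/t14.png

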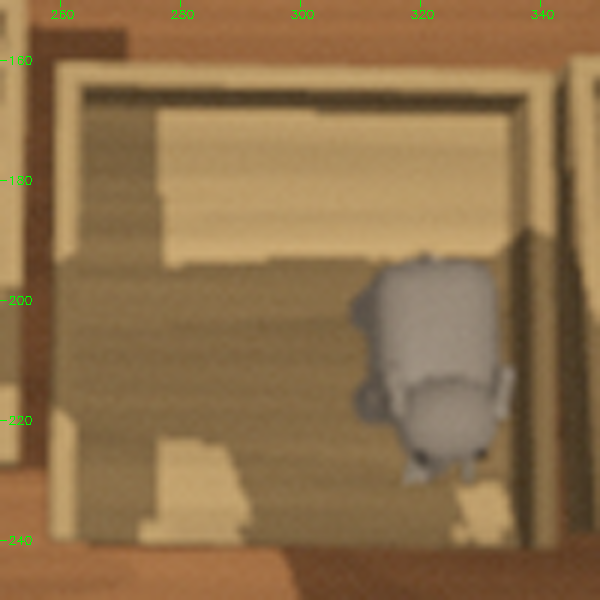

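The elephant (crop 372–498, 255–482) lies on its original outline within about 1 mm. The tower is centred at (265,210) below the fingers. Descending on it.

Emit:
{"method": "move_arm", "body": {
  "series": [
    [0,0,0,0,0.3,2.5,0.85],
    [0,0,0,0,0.3,5.5,0.85],
    [0,0,0,0,0.3,7.5,0.85],
    [0,0,0,0,0.3,8.5,0.85],
    [0,0,0,0,0.3,8.5,0.85]
  ]
}}

```text
time_s: 22.55
eef_pos: [535.9, 145.3, 76.1]
ee_rot: [-0.002, 1.0, 0.0, -0.001]
force: [-0.7, -0.3, -0.1]
grip_width: 0.849
```

```bash
python3 - <<'E'
from h import *
go(536.2,146.2,68.5,0)
E
```

```text
t22.55 pos [535.9 145.3  76.1] yaw 0.001 F [-0.7 -0.3 -0.1] w 0.849 off -18.700000000000003 | rv [-0.005  0.002  0.001] shift cm [ 0.03 -0.08  0.76]
```

Emit:
{"method": "move_arm", "body": {
  "series": [
    [-0.005,0,0,0,0,0.5,0.85],
    [-0.005,0,0,0,-0.05,0.85,0.85],
    [-0.005,0,0,0,-0.05,0.85,0.7],
    [-0.005,0,0,0,-0.05,0.85,0.3],
    [-0.005,0,0,0,-0.05,0.85,0.3]
  ]
}}

```text
time_s: 22.97
eef_pos: [536.4, 145.9, 68.5]
ee_rot: [0.0, 1.0, 0.001, -0.0]
force: [0.2, 0.1, 1.4]
grip_width: 0.601
```

Emit:
{"method": "move_arm", "body": {
  "series": [
    [0,0,0,0,0,0,0.3],
    [0,0,0,0,0,0,0.3],
    [0,0,0,0,0,-1,0.3],
    [0,0,0,0,0,-3,0.3],
    [0,0,0,0,0,-6,0.3]
  ]
}}

```text
time_s: 23.38
eef_pos: [535.1, 145.8, 127.8]
ee_rot: [0.0, 1.0, 0.001, -0.003]
force: [0.2, -0.8, -1.7]
grip_width: 0.605
```

```bash
python3 - <<'E'
from h import *
go(518.6,-52.7,160,0)
E
```

```text
t23.38 pos [535.1 145.8 127.8] yaw 0.001 F [ 0.2 -0.8 -1.7] w 0.605 off -18.700000000000003 | rv [0.001 0.005 0.001] shift cm [-1.69 19.85 -3.2 ]
```

Emit:
{"method": "move_arm", "body": {
  "series": [
    [0,0,0,0,0,-3,0.3],
    [0,0,0,-0.4,4,-3.2,0.3],
    [0,0,0,-0.8,8,-3.2,0.3],
    [0,0,0,-1.2,12,-3.2,0.3],
    [0,0,0,-1.6,16,-3.2,0.3]
  ]
}}

```text
time_s: 23.8
eef_pos: [518.9, -15.6, 160.8]
ee_rot: [0.0, 1.0, 0.001, -0.002]
force: [1.2, -0.2, -1.0]
grip_width: 0.601
```

```bash
python3 - <<'E'
from h import *
go(518.6,-52.7,110,0)
E
```

```text
t23.80 pos [518.9 -15.6 160.8] yaw 0.002 F [ 1.2 -0.2 -1. ] w 0.601 off -18.700000000000003 | rv [0.001 0.004 0.002] shift cm [-0.01  3.7   5.08]
```

Emit:
{"method": "move_arm", "body": {
  "series": [
    [0,0,0,0,3,0,0.3],
    [0,0,0,0,3.7,0,0.3],
    [0,0,0,0,3.7,1,0.3],
    [0,0,0,0,3.7,3.5,0.3],
    [0,0,0,0,3.7,5,0.3]
  ]
}}

```text
time_s: 24.22
eef_pos: [518.0, -51.4, 109.0]
ee_rot: [-0.0, 1.0, 0.001, -0.003]
force: [-0.5, 0.7, -2.4]
grip_width: 0.604
```

```bash
python3 - <<'E'
from h import *
go(518.6,-52.7,74,0)
E
```

```text
t24.22 pos [518.  -51.4 109. ] yaw 0.002 F [-0.5  0.7 -2.4] w 0.604 off -18.700000000000003 | rv [-0.     0.006  0.002] shift cm [0.08 0.13 3.5 ]
```

Emit:
{"method": "move_arm", "body": {
  "series": [
    [0,0.004,0,0.1,0.1,1,0.3],
    [0,0.004,0,0.1,0.1,2.2,0.3],
    [0,0.004,0,0.1,0.1,3.2,0.3],
    [0,0.004,0,0.1,0.1,3.5,0.3],
    [0,0.004,0,0.1,0.1,3.5,0.3]
  ]
}}

```text
time_s: 24.63
eef_pos: [518.5, -51.6, 73.3]
ee_rot: [-0.0, 1.0, 0.002, -0.002]
force: [-0.8, -0.0, -2.2]
grip_width: 0.613
```

```bash
python3 - <<'E'
from h import *
go(518.6,-52.7,68.5,0)
E
```

```text
t24.63 pos [518.5 -51.6  73.3] yaw 0.003 F [-0.8 -0.  -2.2] w 0.613 off -18.700000000000003 | rv [-0.001  0.003  0.003] shift cm [0.01 0.12 0.48]
```

Emit:
{"method": "move_arm", "body": {
  "series": [
    [0,0,0,0,0.1,0.2,0.3],
    [0,0,0,0,0.1,0.4,0.3],
    [0,0,0,0,0.1,0.5,0.3],
    [0,0,0,0,0.1,0.6,0.3],
    [0,0,0,0,0.1,0.6,0.3]
  ]
}}

```text
time_s: 25.05
eef_pos: [518.7, -52.5, 68.5]
ee_rot: [-0.0, 1.0, 0.002, -0.001]
force: [-4.4, 1.1, 8.4]
grip_width: 0.608
```

Contact. Releasing the tower and retreating upward.

Emit:
{"method": "move_arm", "body": {
  "series": [
    [0,0,0,0,0,0,0.75],
    [0,0,0,0,0,0,0.88],
    [0,0,0,0,0,0,0.88],
    [0,0,0,0,0,-2,0.88],
    [0,0,0,0,0,-5,0.88]
  ]
}}

```text
time_s: 25.47
eef_pos: [517.5, -52.2, 117.0]
ee_rot: [-0.001, 1.0, 0.002, -0.004]
force: [-0.1, 0.3, -0.1]
grip_width: 0.881
```

Emit:
{"method": "move_arm", "body": {
  "series": [
    [0,0,0,0,0,-4,0.88],
    [0,0,0,0,0,-8,0.88],
    [0,0,0,0,0,-12,0.88],
    [0,0,0,-4,0,-15,0.88],
    [0,0,0,-8,0,-18,0.88]
  ]
}}

```text
time_s: 25.88
eef_pos: [451.7, -52.8, 288.9]
ee_rot: [-0.001, 1.0, 0.002, -0.003]
force: [0.7, -0.8, 0.5]
grip_width: 0.882
```

Emit:
{"method": "move_arm", "body": {
  "series": [
    [0,0,0,-4,0,0,0.88],
    [0,0,0,-8,0,0,0.88],
    [0,0,0,-10,0,0,0.88],
    [0,0,0,-10,0,0,0.88],
    [0,0,0,-10,0,0,0.88]
  ]
}}

```text
time_s: 26.3
eef_pos: [351.5, -53.3, 290.0]
ee_rot: [-0.0, 1.0, 0.001, -0.002]
force: [0.3, 0.5, 1.3]
grip_width: 0.878
```

```bash
python3 - <<'E'
from h import *
t=capture("top"); crop(t,"t15",75,140,440,250,2); crop(t,"t15a",250,150,350,250,6)
s=capture("scene"); crop(s,"s15",110,140,430,270,2)
go(518.6,-52.7,68.5,0)
E
```

```text
t26.40 pos [352.4 -53.3 289.6] yaw 0.004 F [ 0.1  0.7 -0.4] w 0.879 off -18.700000000000003 | rv [-0.002  0.006  0.004] shift cm [16.75  0.03 22.01]
```

View pics/t15.png

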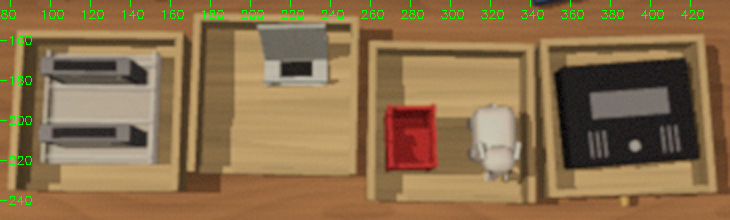

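View pics/t15a.png

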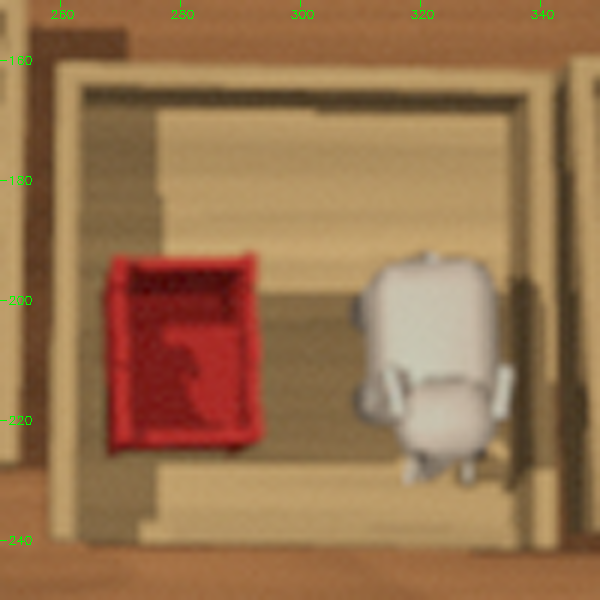

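View pics/s15.png

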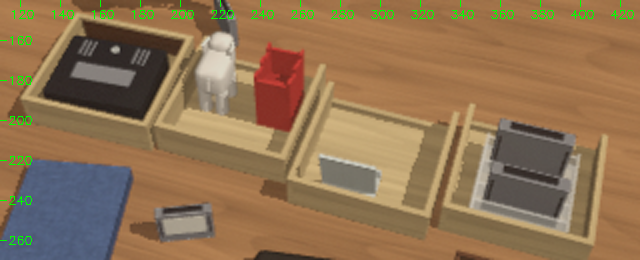

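All the checks agree. In the top crop the tower (110–262, 255–452) and elephant (362–500, 255–483) lie on their original outlines within about 1 px, roughly 2 mm. The cartridge stands in line with its twin in the front slot, and the stand and console look unmoved. Handing in.

```bash
python3 -c "
from rig import job
print(job.finish_job())"
```

```text
the job is handed in; nothing more can be done
None
```

I handed the job in at about 26.4 s of robot time, with every step done. The hand-in gives no verdict.

**What I did:** I moved the tower and then the elephant into the front of the phone stand's cubby. I stood the cartridge in the empty slot of the clear rack, then put the elephant and the tower back where they had stood. I lowered each piece until I felt floor contact of about 6 to 11 N before letting go.

**Last checks:**
- **Elephant and tower:** in the final top picture both are upright and within about 1 px (roughly 2 mm) of their first outlines.
- **Cartridge:** it stands upright in the front slot, in line with the twin. It was released about 1 mm from the slot centre I measured.
- **Phone stand and console:** I saw no movement in the pictures, though I did not measure either of them.
- **Gripper:** it ended clear of everything at a height of 290 mm.

No check failed. The one small disagreement was in the slot's lengthwise centre: the camera views put it anywhere from about 306 to 309 mm, which is well inside the 15 mm allowed.

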